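# Stack the empty seedling pots on the rail carriage and send it off, braked at each end

## Task

Clear away the empty seedling pots: roll the carriage to the plain end of its rails and push its brake lever right down to lock it there, then nest all the empty black pots on the bench in one upright stack, fully home in each other, standing in the round holder in the middle of the carriage's tray. When they are all stacked flick the lever right up to release the brake, roll the carriage with the stack all the way to the end with the rubber buffer, and push the lever down to lock it there. Leave the bottle, the jar and the dish where they stand.

Things in the scene. Friction and masses are not known exactly. Their poses are not given: they have to be found in the camera images.
- track: the fixed pair of rails on the bench, 100 mm wide and 430 mm long. Origin: on the bench under the middle of the rails; its y axis runs along the rails, from the plain end towards the end with the black rubber buffer (16 mm thick, up to 26 mm above the bench); its x axis points away from the robot
- carriage (a joint): travel of the carriage along the track's y axis, m: 0 at the plain end (hard stop), 0.20 at the buffer end (hard stop). About 1 to 2 N moves it when the brake is off. The carriage is a grey deck, 104 mm wide and 190 mm long along the rails, with a white tray in the middle; the deck's two flat ends, which can be pushed, stand 95 mm either side of the tray's middle and span heights 28 to 52 mm above the bench
- tray_mid (a point): middle of the tray's floor (top face), 56 mm above the bench; moves with the carriage; axes parallel to the track's. The tray is square, 110 mm outside, 102 mm inside, its walls stand 12 mm above its floor. Round this point stands the holder, an upright open white tube, 51 mm inside, 59 mm outside, 36 mm tall from the tray's floor: the lowest pot goes down into it until its foot is on the tray's floor, its collar clear above the holder
- lever (a joint): angle of the brake lever, rad: 0 = right up (released; the bar slopes up 0.52 rad from the hinge towards the robot), 0.6 = right down (locked; 0.08 rad below level). Stays where it is left; about 3 N at the pad moves it. Within 3 mm of either end of the carriage's travel its pawl drops behind a catch (3 mm of play); 3 to 23 mm from an end it stops half-way; farther in it goes down without locking
- lever_pad (a point): top face of the brake lever's black end pad, 55 mm from the hinge; the pad is 10 mm thick, 26 mm wide along the rails and 24 mm long, from 44 to 68 mm from the hinge; the steel bar between is 18 mm wide. It can be pressed from above, pinched across its width from above, or lifted from below. The lever sticks out from the middle of the carriage's side that faces the robot (the track's -x)
- lever_hinge (a point): the lever's hinge axis, 46 mm above the bench, parallel to the rails
- pot1_mid (a point): an empty, open-topped black plastic seedling pot, 70 mm tall: tapered body 35 mm across at the foot and 51 mm at 48 mm up, then an upright collar 60 mm across over the top 22 mm (mouth 55 mm across). All pots are alike; set into another, a pot comes to rest with its collar on the other's rim, 22 mm higher, with 1 to 2 mm of play. This point: on the pot's axis, half-way up (35 mm above the foot); z along the axis, towards the mouth. May be absent (None)
- pot2_mid (a point): an empty, open-topped black plastic seedling pot, 70 mm tall: tapered body 35 mm across at the foot and 51 mm at 48 mm up, then an upright collar 60 mm across over the top 22 mm (mouth 55 mm across). All pots are alike; set into another, a pot comes to rest with its collar on the other's rim, 22 mm higher, with 1 to 2 mm of play. This point: on the pot's axis, half-way up (35 mm above the foot); z along the axis, towards the mouth. May be absent (None)
- pot3_mid (a point): an empty, open-topped black plastic seedling pot, 70 mm tall: tapered body 35 mm across at the foot and 51 mm at 48 mm up, then an upright collar 60 mm across over the top 22 mm (mouth 55 mm across). All pots are alike; set into another, a pot comes to rest with its collar on the other's rim, 22 mm higher, with 1 to 2 mm of play. This point: on the pot's axis, half-way up (35 mm above the foot); z along the axis, towards the mouth. May be absent (None)
- pot4_mid (a point): an empty, open-topped black plastic seedling pot, 70 mm tall: tapered body 35 mm across at the foot and 51 mm at 48 mm up, then an upright collar 60 mm across over the top 22 mm (mouth 55 mm across). All pots are alike; set into another, a pot comes to rest with its collar on the other's rim, 22 mm higher, with 1 to 2 mm of play. This point: on the pot's axis, half-way up (35 mm above the foot); z along the axis, towards the mouth. May be absent (None)
- pot5_mid (a point): an empty, open-topped black plastic seedling pot, 70 mm tall: tapered body 35 mm across at the foot and 51 mm at 48 mm up, then an upright collar 60 mm across over the top 22 mm (mouth 55 mm across). All pots are alike; set into another, a pot comes to rest with its collar on the other's rim, 22 mm higher, with 1 to 2 mm of play. This point: on the pot's axis, half-way up (35 mm above the foot); z along the axis, towards the mouth. May be absent (None)
- washbottle: bystander: white closed bottle, 62 mm across, 170 mm tall; origin at the centre of its foot
- jar: bystander: glass jar with a lid, 68 mm across, 90 mm tall; origin at the centre of its foot
- dish: bystander: flat clear dish, 90 mm across, 16 mm high; origin at the centre of its foot

How it is judged (in metres and radians):
On the way, in this order (a step that is already met when the one before it is completed fails the run):
1. the carriage is at the plain end with its brake lever down (value of joint carriage below 0.01 m and value of joint lever above 0.5 rad), for 0.2 s.
2. all the pots are nested in one stack in the tray's holder, the carriage locked at the plain end (all of step 1 and horizontal distance between each of pot1_mid, pot2_mid, pot3_mid, pot4_mid, pot5_mid and tray_mid below 0.02 m and angle between each of pot1_mid, pot2_mid, pot3_mid, pot4_mid, pot5_mid's own z axis and vertical below 0.1 rad and (z of pot1_mid in the frame of tray_mid between 0.03 and 0.04 m or z of pot1_mid in the frame of tray_mid between 0.052 and 0.062 m or z of pot1_mid in the frame of tray_mid between 0.074 and 0.084 m or z of pot1_mid in the frame of tray_mid between 0.096 and 0.106 m or z of pot1_mid in the frame of tray_mid between 0.118 and 0.128 m) and (z of pot2_mid in the frame of tray_mid between 0.03 and 0.04 m or z of pot2_mid in the frame of tray_mid between 0.052 and 0.062 m or z of pot2_mid in the frame of tray_mid between 0.074 and 0.084 m or z of pot2_mid in the frame of tray_mid between 0.096 and 0.106 m or z of pot2_mid in the frame of tray_mid between 0.118 and 0.128 m) and (z of pot3_mid in the frame of tray_mid between 0.03 and 0.04 m or z of pot3_mid in the frame of tray_mid between 0.052 and 0.062 m or z of pot3_mid in the frame of tray_mid between 0.074 and 0.084 m or z of pot3_mid in the frame of tray_mid between 0.096 and 0.106 m or z of pot3_mid in the frame of tray_mid between 0.118 and 0.128 m) and (z of pot4_mid in the frame of tray_mid between 0.03 and 0.04 m or z of pot4_mid in the frame of tray_mid between 0.052 and 0.062 m or z of pot4_mid in the frame of tray_mid between 0.074 and 0.084 m or z of pot4_mid in the frame of tray_mid between 0.096 and 0.106 m or z of pot4_mid in the frame of tray_mid between 0.118 and 0.128 m) and (z of pot5_mid in the frame of tray_mid between 0.03 and 0.04 m or z of pot5_mid in the frame of tray_mid between 0.052 and 0.062 m or z of pot5_mid in the frame of tray_mid between 0.074 and 0.084 m or z of pot5_mid in the frame of tray_mid between 0.096 and 0.106 m or z of pot5_mid in the frame of tray_mid between 0.118 and 0.128 m)), for 0.3 s.
3. the lever is up again, the carriage still at the plain end (value of joint lever below 0.12 rad and value of joint carriage below 0.01 m), for 0.2 s.
4. the carriage is at the buffer end, lever up (value of joint carriage above 0.19 m and value of joint lever below 0.12 rad), for 0.2 s.
5. the lever is down at the buffer end (value of joint carriage above 0.19 m and value of joint lever above 0.5 rad), for 0.2 s.
At the end, for the whole second after the job is handed in: every pot upright (within 0.1 rad) on the axis of one stack within 20 mm of the tray's middle, each seated at its nested height (a whole multiple of 22 mm above the tray floor, the lowest on it, within 5 mm); the carriage within 10 mm of the buffer end; the lever within 0.1 rad of right down (all of step 5 and horizontal distance between each of pot1_mid, pot2_mid, pot3_mid, pot4_mid, pot5_mid and tray_mid below 0.02 m and angle between each of pot1_mid, pot2_mid, pot3_mid, pot4_mid, pot5_mid's own z axis and vertical below 0.1 rad and (z of pot1_mid in the frame of tray_mid between 0.03 and 0.04 m or z of pot1_mid in the frame of tray_mid between 0.052 and 0.062 m or z of pot1_mid in the frame of tray_mid between 0.074 and 0.084 m or z of pot1_mid in the frame of tray_mid between 0.096 and 0.106 m or z of pot1_mid in the frame of tray_mid between 0.118 and 0.128 m) and (z of pot2_mid in the frame of tray_mid between 0.03 and 0.04 m or z of pot2_mid in the frame of tray_mid between 0.052 and 0.062 m or z of pot2_mid in the frame of tray_mid between 0.074 and 0.084 m or z of pot2_mid in the frame of tray_mid between 0.096 and 0.106 m or z of pot2_mid in the frame of tray_mid between 0.118 and 0.128 m) and (z of pot3_mid in the frame of tray_mid between 0.03 and 0.04 m or z of pot3_mid in the frame of tray_mid between 0.052 and 0.062 m or z of pot3_mid in the frame of tray_mid between 0.074 and 0.084 m or z of pot3_mid in the frame of tray_mid between 0.096 and 0.106 m or z of pot3_mid in the frame of tray_mid between 0.118 and 0.128 m) and (z of pot4_mid in the frame of tray_mid between 0.03 and 0.04 m or z of pot4_mid in the frame of tray_mid between 0.052 and 0.062 m or z of pot4_mid in the frame of tray_mid between 0.074 and 0.084 m or z of pot4_mid in the frame of tray_mid between 0.096 and 0.106 m or z of pot4_mid in the frame of tray_mid between 0.118 and 0.128 m) and (z of pot5_mid in the frame of tray_mid between 0.03 and 0.04 m or z of pot5_mid in the frame of tray_mid between 0.052 and 0.062 m or z of pot5_mid in the frame of tray_mid between 0.074 and 0.084 m or z of pot5_mid in the frame of tray_mid between 0.096 and 0.106 m or z of pot5_mid in the frame of tray_mid between 0.118 and 0.128 m)); the robot touches nothing.
It fails at once if the washbottle is moved more than 30 mm (distance of washbottle from where it was at the start of the episode above 0.03 m).
It fails at once if the jar is moved more than 30 mm (distance of jar from where it was at the start of the episode above 0.03 m).
It fails at once if the dish is moved more than 30 mm (distance of dish from where it was at the start of the episode above 0.03 m).
Of pot1, pot2, pot3, pot4, pot5 only 3 to 5 are there at a start; the rules pass over those that are not, and their reading is None.
At some moment in a run one of pot1, pot2, pot3, pot4, pot5 may be knocked a few centimetres aside while the robot is not near it.
It also fails if it takes over 208 s, if anything falls off the work surface, if the arm or the gripper's body presses on something with over 40 N, if the wrist force passes 120 N, or if a joint passes its speed limit or range.

## Robot

A 6-joint arm with a two-finger parallel gripper is mounted at the origin on the work surface. World frame = base frame: x ahead of the robot, y to its left, z up, the work surface at z = 0. Lengths are in m, angles in degrees, forces in N, time in s.
With the tool pointing down it reaches from about 0.35 to 0.875 m from the base axis. Payload 4.2 kg.
Tool frame: the origin (TCP) lies on the centre line of the jaws, within the pads' length; the fingertips stand 19 mm ahead of it and the grasp point (between the pads) is the TCP; z points along the fingers, y is the line along which they close (so a half turn about z gives the same grasp; the last joint's range is limited). The gripper opens to 87 mm and grips with 3 to 60 N. Pads are 19 mm wide; open, the fingers measure 117 mm over their backs; the gripper's body (75 mm by 190 mm) begins 51 mm behind the grasp point.
Start: joints at [84.889, 22.042, 0.453, 0, -68.411, -14.817], TCP at [0.213, 0.588, 0.215] pointing down, gripper open.
Joint ranges: [-179.83, 179.83], [-69.29, 118.12], [-61.27, 80.66], [-181.25, 117.63], [-171.15, -9.14], [-177.46, 177.46]. Speed limits (degrees/s): [159.86, 159.86, 180, 180, 180, 180].

## Interface

Orientations are given as a 3x3 rotation matrix whose columns are the frame's x, y, z axes.
In Python, from station import sense, capture, finish_job, search_frame, masks_of gives the robot as it stands.
- The arm moves only by the tool drive_tool, never from a script. Its argument "rows" is a list of rows, each a list of 7 numbers: the opening in per cent of the stroke, from 0 (shut) to 100 (fully open), then the shift along the world's x, y, z in mm, then the turn, a rotation vector about the world's x, y, z in rad. In form: [[fingers, dx, dy, dz, wx, wy, wz], ...]. A call has 1 to 5 rows; each row shifts and turns the commanded pose from where the row before left it; what a row does not reach is not made up. A row lasts 1/12 s, in which the tool goes at most 41.7 mm and 7.16 degrees, less where a joint would pass 70% of its speed; a pose out of reach is approached as far as the arm can. A call is refused whole if a number of a shift passes 41.7 or a number of a turn 0.125, either way. A call with a gripper value outside its range is refused whole. The fingers move at their own pace and stop on an object; the grip force is fixed at half the most. Time passes only in rows, so rows that do not move let the fingers close. It gives the time, the measured TCP pose, the force, the opening and the grip force at its end, in the units of the state.
- sense(): the state, without advancing time (a new reading comes with each control period).
- capture(name): name is "scene" or "top" or "wrist"; returns a dict with "frame" (480x640x3 uint8, red, green, blue), "z_map" (480x640 float32, m along the optical axis (not along the pixel's ray), 0 where there is no reading), "fx", "fy", "cx", "cy" (pixels), "R" (3x3) and "t" (3): a world point X has camera coordinates R X + t; the wrist camera has in their place "T_tool_cam" (4x4, takes a point from camera to tool coordinates, whose origin is the TCP and whose axes are the flange's). Camera axes: x right, y down, z forward; pixel columns grow to the right and rows downward; lengths in m; the calibration is good to about 2 mm. A picture is of the moment at which its call begins: read the wrist's pose just before it.
- finish_job(): hands the job in; it is judged then, once.
Trained networks look in a picture, given as the dict that the camera call returned (one of the last four; its "shot" number tells which), for a name from the list of things; names that differ only in an ending like _2 or _b are one class to them, and where a whole thing is asked for, a point or a joint stands for the part that bears it (a point fixed in the world has none). Each returns a list of dicts, best first, with "p" (0 to 1); they miss things now and then, are a little off and sometimes report something else, mostly with a low value. They report only what shows in the picture. A call takes as long as a camera call.
- search_frame(label, picture): "xy" ([column, row] in pixels, amid what is visible of it).
- masks_of(label, picture): "region" (480x640 bool, what is visible of it) and "xy" ([column, row] in pixels, amid what is visible of it).
The state is a dict: "time_s": time; "joints": joint angles; "joint_velocities": joint speeds; "effort": joint torques, N m; "tcp_pos": TCP position; "ee_rot": TCP orientation; "wrist_force": force on the tool from outside, world axes, zero at the start; "moment": the same for the moment, N m; "gripper_width": opening from 0.0 (shut) to 1.0 (fully open); "gripper_force": force on a finger pad.
Only numpy, scipy, OpenCV 4.12 (cv2) and the standard library are available. Lean on these libraries where they do the work, as an engineer would, in place of code of your own. Each camera call takes 0.05 s, during which the arm holds its last target. There are 200 camera calls.

## Working session

There is one attempt and no reset: what is moved stays moved. The work goes in short steps, Python scripts to look and compute and a tool call to move; the robot and the scene stay as the last step left them, time stands still between calls to the robot, and variables do not carry over. Pictures are saved under pics/ and viewed, at most 14 in all, crops included, and the job is handed in when it is done.

Besides the shell and the picture viewer there is one more tool, called after "Call:" as name(argument=value, ...) on one line, values as JSON. drive_tool: Moves the arm, as the interface text tells. Its arguments: {"type":"object","properties":{"rows":{"type":"array"}},"required":["rows"]}

```bash
mkdir -p pics; ls; cat > h.py <<'E'
import numpy as np, cv2
from station import sense, capture, finish_job, search_frame, masks_of
def world(c, u, v, z):
    p=np.stack([(u-c["cx"])/c["fx"]*z,(v-c["cy"])/c["fy"]*z,z],-1)
    return (p-c["t"])@c["R"]   # R^T(p-t)
def cloud(c, m=None):
    if m is None: m=np.ones(c["z_map"].shape,bool)
    v,u=np.nonzero(m&(c["z_map"]>0)); return world(c,u,v,c["z_map"][v,u])
def wcam(c,s):
    T=np.array(c["T_tool_cam"]);Rt=np.array(s["ee_rot"]);p=np.array(s["tcp_pos"])
    Rwc=Rt@T[:3,:3];t=Rt@T[:3,3]+p
    c["R"]=Rwc.T;c["t"]=-Rwc.T@t;return c
def save(c,n): cv2.imwrite(f"pics/{n}.png",c["frame"][:,:,::-1])
E
python3 - <<'E'
from h import *
s=sense();print({k:np.round(v,3).tolist() for k,v in s.items()})
c=capture("top");save(c,"top0");print(c["R"],c["t"],c["fx"])
for n in ["pot1_mid","carriage","lever_pad","track","washbottle","jar","dish"]:
    for r in masks_of(n,c)[:6]:
        P=cloud(c,r["region"]); 
        if len(P): print(n,round(r["p"],2),np.round(r["xy"]),len(P),np.round(np.median(P,0),3),np.round(np.percentile(P,2,0),3),np.round(np.percentile(P,98,0),3))
c=capture("scene");save(c,"scene0");print(c["R"],c["t"])
for n in ["pot1_mid","carriage","lever_pad"]:
    for r in masks_of(n,c)[:6]:
        P=cloud(c,r["region"]); 
        if len(P): print(n,round(r["p"],2),np.round(r["xy"]),len(P),np.round(np.median(P,0),3),np.round(np.percentile(P,2,0),3),np.round(np.percentile(P,98,0),3))
E
```

```text
pics
{'time_s': 0.0, 'joints': [84.891, 22.091, 0.379, -0.029, -68.412, -14.816], 'joint_velocities': [-0.049, -0.045, -0.067, 0.03, 0.034, 0.054], 'effort': [-0.001, -39.067, 18.741, 4.22, 0.011, -0.0], 'tcp_pos': [0.213, 0.587, 0.214], 'ee_rot': [[0.94, -0.341, -0.001], [-0.341, -0.94, -0.002], [0.0, 0.002, -1.0]], 'wrist_force': [-0.3, 0.667, 0.348], 'moment': [-0.01, 0.023, -0.01], 'gripper_force': 0.0, 'gripper_width': 1.002}
[[ 0.02561999 -0.99937884 -0.02419832]
 [-0.99070469 -0.02214782 -0.13421509]
 [ 0.13359578  0.02741198 -0.99065673]] [0.0066623  0.46634209 1.1458795 ] 460.6759252563928
pot1_mid 0.81 [404. 241.] 492 [ 0.443 -0.187  0.038] [ 0.411 -0.209 -0.   ] [ 0.47  -0.154  0.072]
carriage 0.83 [334. 162.] 3407 [0.638 0.005 0.056] [ 0.543 -0.087  0.037] [0.697 0.094 0.092]
lever_pad 0.58 [328. 199.] 127 [0.549 0.008 0.073] [ 0.529 -0.     0.056] [0.58  0.02  0.085]
track 0.74 [340. 176.] 8205 [ 0.626 -0.018  0.016] [ 0.559 -0.227  0.002] [0.695 0.178 0.083]
washbottle 0.76 [147. 160.] 956 [0.623 0.458 0.109] [0.603 0.44  0.012] [0.655 0.489 0.173]
washbottle 0.65 [254. 244.] 494 [0.437 0.191 0.039] [0.407 0.156 0.001] [0.461 0.224 0.073]
jar 0.87 [525. 184.] 880 [ 0.591 -0.477  0.087] [ 0.566 -0.513  0.01 ] [ 0.623 -0.456  0.094]
dish 0.88 [208. 310.] 960 [0.267 0.306 0.016] [0.228 0.265 0.011] [0.307 0.346 0.021]
[[-0.66549866  0.74615814  0.01896217]
 [ 0.44780915  0.419468   -0.78962875]
 [-0.59714194 -0.51700545 -0.61329183]] [ 0.3067736  -0.14127069  2.05238835]
pot1_mid 0.65 [276. 224.] 364 [ 0.44  -0.178  0.05 ] [ 0.406 -0.213  0.002] [ 0.466 -0.153  0.072]
carriage 0.98 [273. 280.] 2165 [0.653 0.022 0.056] [ 0.546 -0.083  0.034] [0.699 0.099 0.091]
carriage 0.33 [274. 284.] 5029 [0.648 0.028 0.021] [ 0.551 -0.225 -0.   ] [0.699 0.189 0.088]
```

View pics/top0.png

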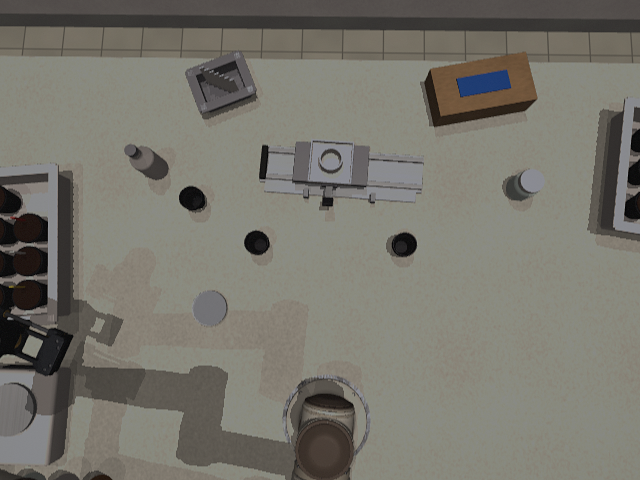

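View pics/scene0.png

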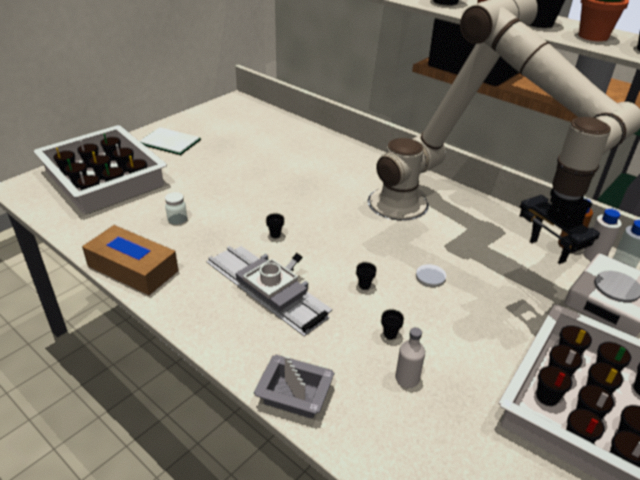

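The top view shows three black pots at pixels (193,198), (257,242) and (404,244). The carriage tray is at (331,160), the buffer at (265,163) (+y side), and the lever is up at (328,199). The trays at left and right hold planted pots, so they don't count. Next I'll fit the geometry.

```bash
cat >> h.py <<'E'
from scipy.optimize import least_squares
def ringfit(P,r=None):
    xy=P[:,:2];c0=xy.mean(0)
    f=(lambda q:np.hypot(*(xy-q[:2]).T)-(q[2] if r is None else r))
    s=least_squares(f,[*c0,0.028] if r is None else c0,loss="soft_l1",f_scale=0.002);return s.x
E
python3 - <<'E'
from h import *
for n in ["top","scene"]:
    c=capture(n);P=cloud(c)
    def near(x,y,r,z0,z1): return P[(np.hypot(P[:,0]-x,P[:,1]-y)<r)&(P[:,2]>z0)&(P[:,2]<z1)]
    for nm,x,y,r,z0,z1 in [("A",.443,-.185,.05,.064,.08),("B",.44,.19,.05,.064,.08),("C",.535,.345,.06,.064,.08),("tube",.645,.005,.04,.084,.1)]:
        Q=near(x,y,r,z0,z1)
        if len(Q)>10: print(n,nm,len(Q),np.round(Q.mean(0),4),"free",np.round(ringfit(Q),4), np.round((Q.min(0)+Q.max(0))/2,4),np.round(np.ptp(Q,axis=0),3))
    # pad
    Q=P[(abs(P[:,1]-.01)<.03)&(P[:,0]>.50)&(P[:,0]<.585)&(P[:,2]>.05)];
    print("pad",len(Q),np.round(Q.min(0),3),np.round(Q.max(0),3),np.round(np.median(Q[Q[:,0]<.555],0),3))
    # deck/tray outline & rails
    for a,b,l in [(.045,.060,"deck"),(.063,.072,"traywall"),(.004,.03,"rails")]:
        Q=P[(P[:,2]>a)&(P[:,2]<b)&(P[:,0]>.55)&(P[:,0]<.75)&(abs(P[:,1])<.27)].astype(np.float32)
        print(l,len(Q),cv2.minAreaRect(Q[:,:2]*1000), np.round(np.percentile(Q,[1,99],0),3).tolist())
E
```

```text
top A 93 [ 0.4369 -0.1822  0.0695] free [ 0.4369 -0.1822  0.0285] [ 0.4371 -0.1818  0.0698] [0.058 0.058 0.011]
top B 95 [0.4346 0.1848 0.0691] free [0.4338 0.1836 0.0285] [0.4337 0.1837 0.0695] [0.058 0.06  0.01 ]
top C 106 [0.5439 0.354  0.0693] free [0.5426 0.3539 0.0285] [0.543  0.3539 0.0692] [0.058 0.059 0.01 ]
top tube 149 [0.6438 0.0041 0.0915] free [0.6429 0.0035 0.0274] [0.643  0.0037 0.0908] [0.059 0.057 0.013]
pad 195 [ 0.527 -0.012  0.051] [0.585 0.027 0.086] [0.539 0.01  0.079]
deck 2494 ((632.1455688476562, 4.391120910644531), (190.19766235351562, 129.28465270996094), 87.12194061279297) [[0.582, -0.089, 0.047], [0.697, 0.097, 0.06]]
traywall 374 ((625.7218017578125, 4.723232269287109), (110.0477523803711, 149.53573608398438), 86.46561431884766) [[0.552, -0.052, 0.063], [0.7, 0.06, 0.072]]
rails 4654 ((650.08642578125, -0.145965576171875), (539.5096435546875, 199.66586303710938), 89.95160675048828) [[0.556, -0.246, 0.004], [0.74, 0.244, 0.028]]
scene A 73 [ 0.4391 -0.1822  0.0683] free [ 0.4373 -0.1816  0.0285] [ 0.4383 -0.1791  0.0695] [0.066 0.067 0.011]
scene B 96 [0
[... 151 characters left out ...]
86] [0.5434 0.3529 0.0698] [0.061 0.063 0.011]
scene tube 130 [0.6448 0.0055 0.0897] free [0.6435 0.004  0.0275] [0.6432 0.0044 0.0913] [0.061 0.062 0.014]
pad 140 [ 0.528 -0.018  0.051] [0.585 0.024 0.086] [0.541 0.011 0.076]
deck 1194 ((627.6633911132812, 4.3372650146484375), (196.1092071533203, 146.15118408203125), 87.12091827392578) [[0.57, -0.091, 0.046], [0.7, 0.1, 0.06]]
traywall 372 ((626.29931640625, 4.263942718505859), (116.64048767089844, 151.41152954101562), 87.6244888305664) [[0.553, -0.054, 0.063], [0.701, 0.061, 0.072]]
rails 2326 ((649.4990844726562, -0.1588134765625), (198.67002868652344, 539.3934326171875), 0.14752985537052155) [[0.557, -0.24, 0.004], [0.739, 0.249, 0.029]]
```

Call:
drive_tool(rows=[[60,16.4,-28.8,0,0,0,0.1],[60,16.4,-28.8,0,0,0,0.1],[60,16.4,-28.8,0,0,0,0.1],[60,16.4,-28.8,0,0,0,0],[60,16.4,-28.8,0,0,0,0]])

```text
time_s: 1.12
tcp_pos: [0.2955, 0.4422, 0.2149]
ee_rot: [[0.999, -0.047, 0.0], [-0.047, -0.999, 0.0], [0.0, -0.0, -1.0]]
wrist_force: [0.8, 0.5, 0.6]
gripper_width: 0.707
gripper_force: 0.0
```

Call:
drive_tool(rows=[[60,16.4,-28.8,0,0,0,0],[60,16.4,-28.8,0,0,0,0],[60,16.4,-28.8,0,0,0,0],[60,16.4,-28.8,0,0,0,0],[60,16.4,-28.8,0,0,0,0]])

```text
time_s: 1.53
tcp_pos: [0.3775, 0.2981, 0.2151]
ee_rot: [[0.999, -0.047, 0.0], [-0.047, -0.999, 0.001], [0.0, -0.001, -1.0]]
wrist_force: [0.0, -0.5, 0.1]
gripper_width: 0.602
gripper_force: 0.0
```

Call:
drive_tool(rows=[[60,16.4,-28.8,0,0,0,0],[60,16.4,-28.8,0,0,0,0],[60,16.4,-28.8,0,0,0,0],[60,16.4,-28.8,0,0,0,0],[60,16.4,-28.8,0,0,0,0]])

```text
time_s: 1.95
tcp_pos: [0.4595, 0.1541, 0.2151]
ee_rot: [[0.999, -0.047, 0.001], [-0.047, -0.999, 0.001], [0.001, -0.001, -1.0]]
wrist_force: [0.7, 0.2, -1.0]
gripper_width: 0.598
gripper_force: 0.0
```

Call:
drive_tool(rows=[[60,16.4,-28.8,0,0,0,0],[60,16.4,-28.8,0,0,0,0],[60,16.4,-28.8,0,0,0,0],[60,16.4,-28.8,0,0,0,0],[60,16.4,-28.8,0,0,0,0]])

```text
time_s: 2.37
tcp_pos: [0.5416, 0.01, 0.215]
ee_rot: [[0.999, -0.048, 0.001], [-0.048, -0.999, 0.0], [0.001, -0.0, -1.0]]
wrist_force: [1.0, 0.7, 0.5]
gripper_width: 0.604
gripper_force: 0.0
```

Call:
drive_tool(rows=[[60,0,0,-40,0,0,0],[60,0,0,-40,0,0,0],[50,0,0,-40,0,0,0],[45,0,0,-18,0,0,0],[40,0,0,0,0,0,0]])

```text
time_s: 2.78
tcp_pos: [0.5374, 0.0104, 0.072]
ee_rot: [[0.999, -0.049, -0.01], [-0.049, -0.999, -0.002], [-0.01, 0.003, -1.0]]
wrist_force: [-0.1, -0.9, -0.1]
gripper_width: 0.461
gripper_force: 0.0
```

Call:
drive_tool(rows=[[40,-0.4,-8,0,0,0,0],[40,-0.8,-16,0,0,0,0],[40,-0.8,-16,0,0,0,0],[40,-0.8,-16,0,0,0,0],[40,-0.8,-16,0,0,0,0]])

```text
time_s: 3.2
tcp_pos: [0.5394, -0.0612, 0.0798]
ee_rot: [[0.999, -0.047, 0.006], [-0.047, -0.999, 0.0], [0.006, -0.001, -1.0]]
wrist_force: [0.0, -0.6, -0.1]
gripper_width: 0.404
gripper_force: 0.0
```

Call:
drive_tool(rows=[[40,-0.8,-16,0,0,0,0],[40,-0.4,-8,0,0,0,0],[40,-0.4,-8,0,0,0,0],[40,-0.2,-4,0,0,0,0],[40,0,0,0,0,0,0]])

```text
time_s: 3.62
tcp_pos: [0.5361, -0.0969, 0.0776]
ee_rot: [[0.999, -0.048, 0.002], [-0.048, -0.999, 0.0], [0.002, -0.0, -1.0]]
wrist_force: [-1.5, -0.5, 0.1]
gripper_width: 0.402
gripper_force: 0.0
```

```bash
cat >> h.py <<'E'
def tube(c,z0=.084,z1=.1):
    P=cloud(c);Q=P[(P[:,2]>z0)&(P[:,2]<z1)&(P[:,0]>.60)&(P[:,0]<.69)&(abs(P[:,1])<.2)]
    return len(Q),ringfit(Q) if len(Q)>20 else None
E
python3 - <<'E'
from h import *
c=capture("scene");print(tube(c));save(c,"s1")
print(sense()["wrist_force"])
P=cloud(c)
Q=P[(P[:,2]>.045)&(P[:,2]<.06)&(P[:,0]>.6)&(P[:,0]<.72)&(abs(P[:,1])<.27)];print(np.round(np.percentile(Q,[1,99],0),3))
E
```

```text
(133, array([0.64390431, 0.00444946, 0.02738069]))
[-0.39405822 -1.19121406 -0.25024808]
[[ 0.601 -0.091  0.046]
 [ 0.7    0.1    0.06 ]]
```

```bash
python3 -c "
import cv2
i=cv2.imread('pics/s1.png')[200:360,180:400];cv2.imwrite('pics/s1c.png',cv2.resize(i,None,fx=3.5,fy=3.5))"
```

```text
(no output)
```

View pics/s1c.png

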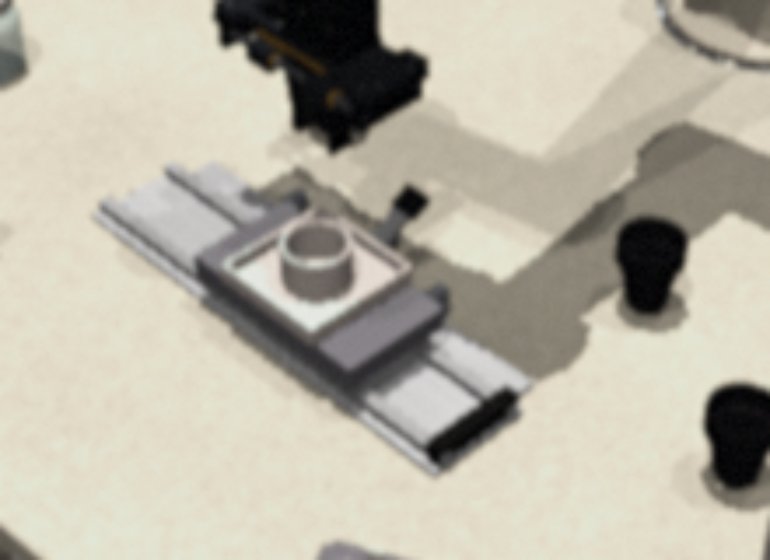

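The crop shows the carriage hasn't moved. The pad is at full pixel (297,257), and the fingers are near (274,240), beyond it. I'll check the numbers.

```bash
python3 - <<'E'
from h import *
c=capture("scene");s=sense();print(s["tcp_pos"],s["gripper_width"])
def pr(X):
    p=c["R"]@np.array(X)+c["t"];return np.round([p[0]/p[2]*c["fx"]+c["cx"],p[1]/p[2]*c["fy"]+c["cy"]],1)
t=np.array(s["tcp_pos"])
for dy in(-.025,.025): print("tip",pr(t+[0,dy,-.019]))
print("pad",pr([.541,.009,.075]))
P=cloud(c);g=c["z_map"]
for (u,v) in [(297,257),(296,255),(274,240),(276,238)]:
    print(u,v,np.round(world(c,np.array(u),np.array(v),g[v,u]),3))
Q=P[(abs(P[:,0]-t[0])<.06)&(abs(P[:,1]-t[1])<.1)&(P[:,2]>.03)&(P[:,2]<.2)]
for z in np.arange(.03,.2,.02):
    q=Q[(Q[:,2]>z)&(Q[:,2]<z+.02)]
    if len(q):print(round(z,2),len(q),np.round(q.min(0),3),np.round(q.max(0),3))
r=P[(abs(P[:,1]-.01)<.025)&(P[:,0]>.5)&(P[:,0]<.59)&(P[:,2]>.03)]
print(np.round(r[np.argsort(r[:,0])][::6],3))
E
```

```text
[ 0.53589397 -0.09618771  0.07711599] 0.39754197189589824
tip [266.  242.5]
tip [277.7 249.4]
pad [296.  257.4]
297 257 [0.542 0.014 0.08 ]
296 255 [0.533 0.002 0.075]
274 240 [ 0.554 -0.067  0.107]
276 238 [ 0.541 -0.072  0.104]
0.03 15 [ 0.554 -0.109  0.031] [ 0.594 -0.074  0.05 ]
0.05 68 [ 0.533 -0.087  0.05 ] [0.595 0.004 0.07 ]
0.07 40 [ 0.523 -0.12   0.071] [0.595 0.004 0.09 ]
0.09 79 [ 0.523 -0.127  0.09 ] [ 0.554 -0.063  0.11 ]
0.11 54 [ 0.528 -0.129  0.11 ] [ 0.549 -0.062  0.13 ]
0.13 32 [ 0.523 -0.132  0.131] [ 0.55  -0.059  0.149]
0.15 210 [ 0.502 -0.185  0.15 ] [ 0.579 -0.005  0.17 ]
0.17 341 [ 0.501 -0.19   0.17 ] [0.58 0.   0.19]
0.19 455 [ 0.503 -0.195  0.19 ] [0.583 0.002 0.2  ]
[[ 0.501  0.033  0.447]
 [ 0.504 -0.003  0.191]
 [ 0.506 -0.005  0.18 ]
 [ 0.506  0.01   0.433]
 [ 0.507 -0.006  0.427]
 [ 0.509  0.009  0.433]
 [ 0.51  -0.001  0.192]
 [ 0.511 -0.012  0.197]
 [ 0.512 -0.007  0.193]
 [ 0.514 -0.005  0.199]
 [ 0.515 -0.008  0.198]
 [ 0.516 -0.011  0.197]
 [ 0.516 -0.003  0.18 ]
 [ 0.518 -0.009  0.17 ]
 [ 0.518 -0.013  0.197]
 [ 0.519  0.026  0.432]
 [ 0.52  -0.
[... 2744 characters left out ...]
91]
 [ 0.564  0.015  0.052]
 [ 0.564 -0.002  0.384]
 [ 0.565  0.026  0.396]
 [ 0.565 -0.009  0.405]
 [ 0.565 -0.005  0.38 ]
 [ 0.565  0.013  0.399]
 [ 0.566 -0.015  0.4  ]
 [ 0.566 -0.003  0.2  ]
 [ 0.566  0.017  0.381]
 [ 0.566  0.021  0.412]
 [ 0.566  0.017  0.059]
 [ 0.567  0.025  0.387]
 [ 0.567  0.008  0.392]
 [ 0.568  0.006  0.061]
 [ 0.569  0.     0.189]
 [ 0.57  -0.011  0.198]
 [ 0.571 -0.014  0.169]
 [ 0.572  0.005  0.055]
 [ 0.572 -0.004  0.192]
 [ 0.573 -0.003  0.2  ]
 [ 0.574  0.016  0.052]
 [ 0.575 -0.013  0.175]
 [ 0.576  0.001  0.055]
 [ 0.577 -0.003  0.202]
 [ 0.578 -0.011  0.16 ]
 [ 0.579 -0.009  0.186]
 [ 0.586 -0.013  0.065]
 [ 0.588 -0.011  0.063]
 [ 0.59   0.019  0.055]]
```

```bash
python3 - <<'E'
from h import *
for n in ["scene","top"]:
    c=capture(n);P=cloud(c)
    Q=P[(P[:,0]>.51)&(P[:,0]<.56)&(P[:,1]>-.16)&(P[:,1]<-.04)&(P[:,2]>.02)&(P[:,2]<.11)]
    Q=Q[np.argsort(Q[:,2])];print(n,np.round(Q[:40:2],3).tolist())
s=sense();c=wcam(capture("wrist"),s);save(c,"w1")
print(np.round(c["t"],3),np.array(c["T_tool_cam"]).round(3).tolist())
E
```

```text
scene [[0.557, -0.101, 0.02], [0.55, -0.104, 0.023], [0.548, -0.11, 0.026], [0.553, -0.11, 0.029], [0.553, -0.101, 0.03], [0.558, -0.108, 0.033], [0.522, -0.117, 0.081], [0.528, -0.119, 0.084], [0.546, -0.072, 0.084], [0.535, -0.074, 0.085], [0.546, -0.076, 0.086], [0.523, -0.077, 0.088], [0.546, -0.072, 0.088], [0.54, -0.116, 0.088], [0.526, -0.07, 0.089], [0.539, -0.112, 0.09], [0.535, -0.07, 0.091], [0.526, -0.117, 0.091], [0.531, -0.112, 0.092], [0.535, -0.116, 0.093]]
top [[0.53, -0.113, 0.09], [0.526, -0.117, 0.096], [0.525, -0.119, 0.105]]
[-0.071  0.525  0.404] [[0.0, -0.962, -0.272, 0.075], [1.0, -0.0, 0.001, 0.0], [-0.001, -0.272, 0.962, -0.169], [0.0, 0.0, 0.0, 1.0]]
```

View pics/w1.png

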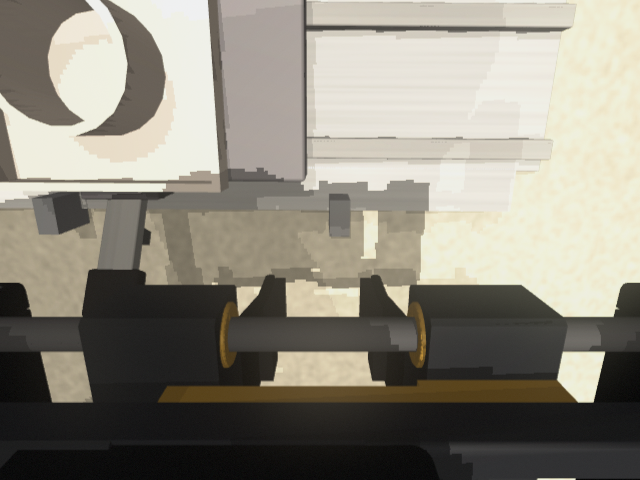

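The wrist view shows the shut-ish fingers just past the lever pad at (115,330). The depth puts the real fingertips about 20 mm higher than the reported TCP implies: tip z ≈ TCP z + 3 mm. I'll allow for that and retry lower.

Call:
drive_tool(rows=[[45,0,0,30,0,0,0],[45,1.5,36,0,0,0,0],[45,2,36,0,0,0,0],[45,2,34,0,0,0,0],[45,0,0,0,0,0,0]])

```text
time_s: 4.28
tcp_pos: [0.5421, 0.0144, 0.1072]
ee_rot: [[0.999, -0.042, 0.002], [-0.042, -0.999, 0.001], [0.002, -0.001, -1.0]]
wrist_force: [-1.4, 0.2, 0.2]
gripper_width: 0.449
gripper_force: 0.0
```

Call:
drive_tool(rows=[[45,0,0,-26,0,0,0],[45,0,0,-16,0,0,0],[45,0,0,-10,0,0,0],[40,0,0,0,0,0,0]])

```text
time_s: 4.62
tcp_pos: [0.5394, 0.0094, 0.0525]
ee_rot: [[0.999, -0.048, -0.005], [-0.048, -0.999, -0.001], [-0.005, 0.002, -1.0]]
wrist_force: [-0.1, -0.2, 1.1]
gripper_width: 0.426
gripper_force: 0.0
```

Call:
drive_tool(rows=[[40,-0.4,-8,0,0,0,0],[40,-0.6,-12,0,0,0,0],[40,-0.6,-12,0,0,0,0],[40,-0.6,-12,0,0,0,0],[40,-0.6,-12,0,0,0,0]])

```text
time_s: 5.03
tcp_pos: [0.5387, -0.0479, 0.0556]
ee_rot: [[0.999, -0.048, 0.002], [-0.048, -0.999, 0.0], [0.002, -0.0, -1.0]]
wrist_force: [-0.9, 1.5, 0.2]
gripper_width: 0.4
gripper_force: 0.9
```

Call:
drive_tool(rows=[[40,-0.6,-12,0,0,0,0],[40,-0.6,-12,0,0,0,0],[40,-0.6,-12,0,0,0,0],[40,-0.6,-12,0,0,0,0],[40,0,0,0,0,0,0]])

```text
time_s: 5.45
tcp_pos: [0.5354, -0.0968, 0.0547]
ee_rot: [[0.999, -0.05, -0.001], [-0.05, -0.999, -0.0], [-0.001, 0.0, -1.0]]
wrist_force: [0.1, 0.4, -0.4]
gripper_width: 0.399
gripper_force: 0.0
```

Call:
drive_tool(rows=[[40,-0.4,-8,0,0,0,0],[40,-0.3,-5,0,0,0,0],[40,0,0,0,0,0,0]])

```text
time_s: 5.7
tcp_pos: [0.5348, -0.1082, 0.0545]
ee_rot: [[0.999, -0.048, -0.001], [-0.048, -0.999, -0.0], [-0.001, 0.0, -1.0]]
wrist_force: [-0.5, 0.6, -0.8]
gripper_width: 0.402
gripper_force: 0.0
```

```bash
python3 - <<'E'
from h import *
c=capture("scene");print(tube(c));s=sense();print(s["tcp_pos"],s["wrist_force"],s["gripper_force"])
E
```

```text
(131, array([ 0.63777481, -0.10945846,  0.02734351]))
[ 0.53495133 -0.1078247   0.05456027] [-0.14313827  0.42906669  0.44428285] 0.0
```

Call:
drive_tool(rows=[[40,-0.3,-6,0,0,0,0],[40,-0.3,-6,0,0,0,0],[40,-0.2,-4,0,0,0,0],[40,0,0,0,0,0,0]])

```text
time_s: 6.08
tcp_pos: [0.5343, -0.1233, 0.0546]
ee_rot: [[0.999, -0.049, -0.0], [-0.049, -0.999, 0.001], [-0.0, -0.001, -1.0]]
wrist_force: [-0.1, 3.7, -0.5]
gripper_width: 0.4
gripper_force: 1.6
```

```bash
python3 - <<'E'
from h import *
c=capture("scene");print(tube(c));s=sense();print(s["tcp_pos"],s["wrist_force"],s["gripper_force"])
E
```

```text
(118, array([ 0.63722959, -0.12303489,  0.02767322]))
[ 0.53425335 -0.12331298  0.05463889] [-0.04906785  3.16275451  0.11329494] 1.5928396582603455
```

Call:
drive_tool(rows=[[40,-0.3,-5,0,0,0,0],[40,-0.1,-3,0,0,0,0],[40,0,0,0,0,0,0]])

```text
time_s: 6.38
tcp_pos: [0.5339, -0.1244, 0.0542]
ee_rot: [[0.999, -0.05, 0.001], [-0.05, -0.999, 0.01], [0.001, -0.01, -1.0]]
wrist_force: [-2.4, 33.9, 3.6]
gripper_width: 0.404
gripper_force: 16.7
```

```bash
python3 - <<'E'
from h import *
c=capture("scene");print(tube(c));s=sense();print(s["tcp_pos"],s["wrist_force"],s["gripper_force"])
E
```

```text
(127, array([ 0.63735875, -0.12210546,  0.027303  ]))
[ 0.53398828 -0.12441479  0.05418748] [-3.54761516 33.45414635  3.89354733] 16.414189338684082
```

Call:
drive_tool(rows=[[40,0.4,10,0,0,0,0],[40,0,4,20,0,0,0],[20,-2,0,25,0,0,0],[0,0,0,0,0,0,0],[0,0,0,0,0,0,0]])

```text
time_s: 6.85
tcp_pos: [0.5334, -0.1176, 0.1013]
ee_rot: [[0.999, -0.047, 0.004], [-0.047, -0.999, -0.0], [0.004, 0.0, -1.0]]
wrist_force: [-0.7, -0.2, -0.4]
gripper_width: 0.254
gripper_force: 0.0
```

Call:
drive_tool(rows=[[0,0,0,0,0,0,0],[0,0,0,0,0,0,0],[0,-2,0,-16,0,0,0],[0,0,0,-10,0,0,0],[0,-2,0,-10,0,0,0]])

```text
time_s: 7.27
tcp_pos: [0.527, -0.1178, 0.0623]
ee_rot: [[0.999, -0.048, -0.004], [-0.048, -0.999, -0.0], [-0.004, 0.001, -1.0]]
wrist_force: [-0.9, -0.1, 2.9]
gripper_width: 0.009
gripper_force: 1.1
```

Call:
drive_tool(rows=[[0,0,0,-8,0,0,0],[0,0,0,-8,0,0,0],[0,0,0,0,0,0,0]])

```text
time_s: 7.52
tcp_pos: [0.5274, -0.1176, 0.0457]
ee_rot: [[0.999, -0.048, -0.003], [-0.048, -0.999, -0.0], [-0.003, 0.0, -1.0]]
wrist_force: [0.6, 0.5, 0.5]
gripper_width: 0.003
gripper_force: 0.0
```

Call:
drive_tool(rows=[[0,0,0,-4,0,0,0],[0,0,0,-3,0,0,0],[0,0,0,0,0,0,0]])

```text
time_s: 7.77
tcp_pos: [0.5286, -0.1175, 0.0405]
ee_rot: [[0.999, -0.048, 0.0], [-0.048, -0.999, 0.0], [0.0, -0.0, -1.0]]
wrist_force: [-0.6, 0.3, 0.0]
gripper_width: 0.006
gripper_force: 0.0
```

Call:
drive_tool(rows=[[0,0,0,-3,0,0,0],[0,0,0,-2,0,0,0],[0,0,0,0,0,0,0]])

```text
time_s: 8.02
tcp_pos: [0.529, -0.1175, 0.0392]
ee_rot: [[0.999, -0.046, 0.001], [-0.046, -0.999, -0.001], [0.001, 0.001, -1.0]]
wrist_force: [-6.5, 1.8, 20.1]
gripper_width: 0.004
gripper_force: 10.0
```

Call:
drive_tool(rows=[[0,0,0,41,0,0,0],[50,0,0,41,0,0,0],[100,-20,-10,30,0,0,0],[100,-36,-27,0,0,0,0],[100,-36,-27,0,0,0,0]])

```text
time_s: 8.43
tcp_pos: [0.4431, -0.1775, 0.1501]
ee_rot: [[0.999, -0.045, 0.007], [-0.045, -0.999, -0.0], [0.007, -0.0, -1.0]]
wrist_force: [-0.4, 0.1, 0.2]
gripper_width: 0.223
gripper_force: 0.0
```

```bash
cat >> h.py <<'E'
def pots(c,zlo=.064,zhi=.08):
    P=cloud(c)
    for x,y in [(.437,-.182),(.434,.184),(.543,.354)]:
        Q=P[(np.hypot(P[:,0]-x,P[:,1]-y)<.07)&(P[:,2]>zlo)&(P[:,2]<zhi)]
        print("pot",len(Q),np.round(ringfit(Q),4) if len(Q)>20 else None)
E
python3 - <<'E'
from h import *
for n in ["scene","top"]:
    c=capture(n);print(tube(c),sense()["tcp_pos"]);pots(c)
    P=cloud(c);Q=P[(abs(P[:,1]+.117)<.012)&(P[:,0]>.51)&(P[:,0]<.545)&(P[:,2]>.02)&(P[:,2]<.1)];print("pad z",np.round(np.median(Q,0),4),len(Q))
E
```

```text
(122, array([ 0.6367632 , -0.12305833,  0.0273073 ])) [ 0.4344993  -0.17955307  0.14831798]
pot 71 [ 0.4365 -0.182   0.0285]
pot 96 [0.4334 0.1842 0.0285]
pot 123 [0.5435 0.3548 0.0285]
pad z [ 0.5281 -0.1156  0.0451] 59
(151, array([ 0.63630471, -0.12316917,  0.02727619])) [ 0.43724604 -0.17884517  0.14817765]
pot 19 None
pot 95 [0.4336 0.1836 0.0285]
pot 104 [0.5428 0.3539 0.0283]
pad z [nan nan nan] 0
  return _methods._mean(a, axis=axis, dtype=dtype,
  ret = um.true_divide(
```

Call:
drive_tool(rows=[[100,0,-3,0,0,0,0],[100,0,0,0,0,0,0],[100,0,0,0,0,0,0],[100,0,0,0,0,0,0],[100,0,0,0,0,0,0]])

```text
time_s: 8.95
tcp_pos: [0.4424, -0.18, 0.1474]
ee_rot: [[0.999, -0.047, -0.0], [-0.047, -0.999, 0.0], [-0.0, -0.0, -1.0]]
wrist_force: [-0.5, 0.3, -0.0]
gripper_width: 0.698
gripper_force: 0.0
```

Call:
drive_tool(rows=[[100,0,0,-30,0,0,0],[100,0,0,-30,0,0,0],[100,0,0,-25,0,0,0],[100,0,0,-14,0,0,0],[100,0,0,0,0,0,0]])

```text
time_s: 9.37
tcp_pos: [0.4395, -0.1798, 0.0455]
ee_rot: [[0.999, -0.048, -0.008], [-0.048, -0.999, 0.001], [-0.008, -0.0, -1.0]]
wrist_force: [-0.5, 0.5, 0.5]
gripper_width: 0.983
gripper_force: 0.0
```

Call:
drive_tool(rows=[[60,0,0,0,0,0,0],[60,0,0,0,0,0,0],[60,0,0,0,0,0,0],[60,0,0,0,0,0,0],[60,0,0,0,0,0,0]])

```text
time_s: 9.78
tcp_pos: [0.4424, -0.1805, 0.0497]
ee_rot: [[0.999, -0.048, 0.002], [-0.048, -0.999, -0.0], [0.002, 0.0, -1.0]]
wrist_force: [-0.6, -0.7, 0.5]
gripper_width: 0.71
gripper_force: 0.3
```

Call:
drive_tool(rows=[[85,0,0,0,0,0,0],[85,-5.7,-1.5,0,0,0,0],[60,0,0,0,0,0,0],[60,0,0,0,0,0,0],[55,0,0,0,0,0,0]])

```text
time_s: 10.2
tcp_pos: [0.4359, -0.182, 0.0488]
ee_rot: [[0.999, -0.048, 0.0], [-0.048, -0.999, -0.0], [0.0, 0.0, -1.0]]
wrist_force: [0.2, 0.5, -0.5]
gripper_width: 0.699
gripper_force: 6.9
```

Call:
drive_tool(rows=[[50,0,0,0,0,0,0],[50,0,0,0,0,0,0],[50,0,0,15,0,0,0],[50,0,0,25,0,0,0],[50,0,0,0,0,0,0]])

```text
time_s: 10.62
tcp_pos: [0.439, -0.1824, 0.0923]
ee_rot: [[0.999, -0.047, 0.008], [-0.046, -0.999, -0.002], [0.008, 0.001, -1.0]]
wrist_force: [1.0, 0.7, -0.5]
gripper_width: 0.685
gripper_force: 30.0
```

Call:
drive_tool(rows=[[50,0,0,30,0,0,0],[50,0,0,40,0,0,0],[50,30,9,31,0,0,0],[50,34,10,0,0,0,0],[50,34,10,0,0,0,0]])

```text
time_s: 11.03
tcp_pos: [0.5345, -0.1532, 0.1909]
ee_rot: [[0.999, -0.048, 0.006], [-0.048, -0.999, 0.0], [0.006, -0.0, -1.0]]
wrist_force: [-0.2, -0.3, -0.8]
gripper_width: 0.687
gripper_force: 30.0
```

Call:
drive_tool(rows=[[50,34,10,0,0,0,0],[50,34,10,0,0,0,0],[50,24,7,0,0,0,0],[50,10,3,0,0,0,0],[50,0,0,0,0,0,0]])

```text
time_s: 11.45
tcp_pos: [0.6359, -0.1225, 0.1862]
ee_rot: [[0.999, -0.047, -0.002], [-0.047, -0.999, 0.0], [-0.002, -0.0, -1.0]]
wrist_force: [-0.9, 0.6, -0.2]
gripper_width: 0.688
gripper_force: 30.0
```

```bash
python3 - <<'E'
from h import *
s=sense();print(s["tcp_pos"],s["gripper_width"])
for n in ["scene","top"]:
    c=capture(n);P=cloud(c);print(n,sense()["tcp_pos"])
    for z0 in np.arange(.12,.24,.01):
        Q=P[(np.hypot(P[:,0]-.637,P[:,1]+.123)<.04)&(P[:,2]>z0)&(P[:,2]<z0+.01)]
        if len(Q)>8: print(round(z0,2),len(Q),np.round(Q.min(0),3),np.round(Q.max(0),3),np.round(ringfit(Q,.030 if z0>.185 else None),4))
save(c,"t2")
E
```

```text
[ 0.63588589 -0.12249226  0.1861629 ] 0.6881597463029345
scene [ 0.6343122  -0.12296744  0.18651752]
0.13 9 [ 0.629 -0.125  0.136] [ 0.653 -0.107  0.14 ] [ 0.6349 -0.1248  0.0172]
0.14 30 [ 0.627 -0.13   0.14 ] [ 0.655 -0.102  0.15 ] [ 0.6354 -0.1243  0.0186]
0.15 30 [ 0.626 -0.13   0.15 ] [ 0.659 -0.102  0.16 ] [ 0.6374 -0.1232  0.0192]
0.16 39 [ 0.622 -0.132  0.16 ] [ 0.658 -0.099  0.17 ] [ 0.6375 -0.1209  0.02  ]
0.17 49 [ 0.615 -0.147  0.17 ] [ 0.661 -0.097  0.18 ] [ 0.6365 -0.1225  0.023 ]
0.18 70 [ 0.61  -0.154  0.18 ] [ 0.666 -0.092  0.19 ] [ 0.6361 -0.121   0.027 ]
0.19 91 [ 0.607 -0.163  0.19 ] [ 0.666 -0.084  0.2  ] [ 0.6346 -0.119 ]
0.2 94 [ 0.616 -0.161  0.2  ] [ 0.668 -0.084  0.21 ] [ 0.636  -0.1203]
0.21 38 [ 0.625 -0.159  0.21 ] [ 0.666 -0.083  0.22 ] [ 0.6396 -0.1222]
0.22 29 [ 0.626 -0.162  0.22 ] [ 0.648 -0.085  0.229] [ 0.6416 -0.1256]
0.23 21 [ 0.629 -0.162  0.23 ] [ 0.648 -0.085  0.239] [ 0.6463 -0.1249]
top [ 0.63350084 -0.12336519  0.18704084]
0.14 90 [ 0.617 -0.14   0.14 ] [ 0.645 -0.109  0.15 ] [ 0.6295 -0.123   0.0128]
0.15 25 [ 0.616 -0.142  0.151] [ 0.655 -0.105  0.16 ] [ 0.6348 -0.1228  0.0185]
0.16 24 [ 0.627 -0.143  0.16 ] [ 0.654 -0.102  0.17 ] [ 0.635  -0.1227  0.02  ]
0.17 19 [ 0.622 -0.145  0.171] [ 0.651 -0.102  0.18 ] [ 0.6351 -0.123   0.0214]
0.18 30 [ 0.606 -0.15   0.181] [ 0.648 -0.094  0.19 ] [ 0.6319 -0.1218  0.0262]
0.19 41 [ 0.605 -0.156  0.19 ] [ 0.642 -0.095  0.2  ] [ 0.6357 -0.1226]
0.2 60 [ 0.605 -0.159  0.2  ] [ 0.636 -0.094  0.21 ] [ 0.6364 -0.1225]
0.21 9 [ 0.606 -0.152  0.21 ] [ 0.63  -0.103  0.218] [ 0.6366 -0.1217]
```

Call:
drive_tool(rows=[[50,2,0,-20,0,0,0],[50,0,0,-20,0,0,0],[50,0,0,-20,0,0,0],[50,0,0,-12,0,0,0],[50,0,0,-6,0,0,0]])

```text
time_s: 11.97
tcp_pos: [0.6337, -0.1239, 0.1083]
ee_rot: [[0.999, -0.049, -0.004], [-0.049, -0.999, 0.0], [-0.004, -0.0, -1.0]]
wrist_force: [-0.7, 0.3, -0.4]
gripper_width: 0.688
gripper_force: 30.0
```

Call:
drive_tool(rows=[[50,0,0,0,0,0,0],[50,0,0,-1.5,0,0,0],[50,0,0,0,0,0,0]])

```text
time_s: 12.22
tcp_pos: [0.6367, -0.1237, 0.1098]
ee_rot: [[0.999, -0.048, 0.002], [-0.048, -0.999, -0.0], [0.002, 0.0, -1.0]]
wrist_force: [0.9, 0.4, -0.2]
gripper_width: 0.684
gripper_force: 30.0
```

Nearly home; I'll lower it a little more and release.

Call:
drive_tool(rows=[[50,0,0,-3,0,0,0],[50,0,0,0,0,0,0],[50,0,0,-1.5,0,0,0],[50,0,0,0,0,0,0]])

```text
time_s: 12.55
tcp_pos: [0.6369, -0.1234, 0.1048]
ee_rot: [[0.999, -0.047, 0.001], [-0.047, -0.999, -0.0], [0.001, 0.0, -1.0]]
wrist_force: [-0.1, -0.3, 1.0]
gripper_width: 0.689
gripper_force: 30.0
```

Call:
drive_tool(rows=[[90,0,0,0,0,0,0],[90,0,0,0,0,0,0],[95,0,0,0,0,0,0],[95,0,0,10,0,0,0],[95,0,0,30,0,0,0]])

```text
time_s: 12.97
tcp_pos: [0.633, -0.1231, 0.1397]
ee_rot: [[0.999, -0.049, -0.011], [-0.049, -0.999, 0.001], [-0.011, -0.0, -1.0]]
wrist_force: [-0.1, 0.6, 0.0]
gripper_width: 0.922
gripper_force: 0.0
```

Call:
drive_tool(rows=[[100,0,0,40,0,0,0],[100,-20,34,0,0,0,0],[100,-20,34,0,0,0,0],[100,-20,34,0,0,0,0],[100,-20,34,0,0,0,0]])

```text
time_s: 13.38
tcp_pos: [0.5555, 0.0136, 0.1849]
ee_rot: [[0.999, -0.049, 0.001], [-0.049, -0.999, 0.0], [0.001, -0.0, -1.0]]
wrist_force: [0.2, 0.5, 0.1]
gripper_width: 0.998
gripper_force: 0.0
```

Call:
drive_tool(rows=[[100,-20,34,0,0,0,0],[100,-20,34,0,0,0,0],[100,-20,34,0,0,0,0],[100,-20,34,0,0,0,0],[100,-20,20,0,0,0,0]])

```text
time_s: 13.8
tcp_pos: [0.4557, 0.1712, 0.185]
ee_rot: [[0.999, -0.046, 0.002], [-0.046, -0.999, 0.001], [0.002, -0.001, -1.0]]
wrist_force: [0.4, 0.1, -0.1]
gripper_width: 1.001
gripper_force: 0.0
```

```bash
cat >> h.py <<'E'
def stack(c):
    P=cloud(c);Q=P[(np.hypot(P[:,0]-.637,P[:,1]+.123)<.045)&(P[:,2]>.08)&(P[:,2]<.25)]
    zt=np.percentile(Q[:,2],97);R=Q[Q[:,2]>zt-.012]
    print("stack top",round(zt,4),np.round(Q[:,2].max(),4),len(R),np.round(ringfit(R),4))
E
python3 - <<'E'
from h import *
print(sense()["tcp_pos"])
for n in ["scene","top"]:
    c=capture(n);pots(c);stack(c)
print(sense()["tcp_pos"])
E
```

```text
[0.45569869 0.17121935 0.18503753]
pot 0 None
pot 89 [0.4341 0.1844 0.0289]
pot 110 [0.5432 0.3545 0.0285]
stack top 0.1272 0.1307 147 [ 0.6376 -0.1233  0.0284]
pot 0 None
pot 59 [0.4337 0.1836 0.0284]
pot 0 None
stack top 0.1286 0.1318 131 [ 0.6371 -0.1236  0.0285]
[0.45436302 0.17099458 0.18505787]
```

Call:
drive_tool(rows=[[100,-20,13,0,0,0,0],[100,0,0,-30,0,0,0],[100,0,0,-30,0,0,0],[100,0,0,-25,0,0,0],[100,0,0,0,0,0,0]])

```text
time_s: 14.32
tcp_pos: [0.4337, 0.1791, 0.0953]
ee_rot: [[0.999, -0.049, -0.008], [-0.049, -0.999, -0.006], [-0.008, 0.006, -1.0]]
wrist_force: [-0.4, -0.0, -0.1]
gripper_width: 0.999
gripper_force: 0.0
```

Call:
drive_tool(rows=[[100,0,0,0,0,0,0],[100,0,0,0,0,0,0],[100,0,0,0,0,0,0]])

```text
time_s: 14.57
tcp_pos: [0.4378, 0.1823, 0.101]
ee_rot: [[0.999, -0.048, 0.003], [-0.048, -0.999, 0.002], [0.003, -0.002, -1.0]]
wrist_force: [0.1, 0.9, -0.5]
gripper_width: 1.001
gripper_force: 0.0
```

```bash
python3 - <<'E'
from h import *
for n in ["top","scene"]:
    c=capture(n);pots(c)
print(sense()["tcp_pos"])
E
```

```text
pot 0 None
pot 44 [0.4337 0.1834 0.0284]
pot 70 [0.5427 0.3536 0.0286]
pot 0 None
pot 95 [0.4345 0.1843 0.0288]
pot 116 [0.5436 0.355  0.0287]
[0.43738191 0.18215887 0.10064145]
```

Shift −3.3 mm in x and +1.7 mm in y, then go down 52 mm.

Call:
drive_tool(rows=[[100,-3.3,1.7,-20,0,0,0],[100,0,0,-20,0,0,0],[100,0,0,-12,0,0,0],[100,0,0,0,0,0,0],[100,0,0,0,0,0,0]])

```text
time_s: 15.08
tcp_pos: [0.4334, 0.1834, 0.0475]
ee_rot: [[0.999, -0.047, 0.0], [-0.047, -0.999, -0.0], [0.0, 0.0, -1.0]]
wrist_force: [-0.5, 0.2, 0.5]
gripper_width: 1.004
gripper_force: 0.0
```

Call:
drive_tool(rows=[[50,0,0,0,0,0,0],[50,0,0,0,0,0,0],[50,0,0,0,0,0,0],[50,0,0,0,0,0,0],[50,0,0,0,0,0,0]])

```text
time_s: 15.5
tcp_pos: [0.4333, 0.1835, 0.0476]
ee_rot: [[0.999, -0.048, 0.001], [-0.048, -0.999, 0.001], [0.001, -0.001, -1.0]]
wrist_force: [0.9, 0.2, -0.1]
gripper_width: 0.708
gripper_force: 0.0
```

Call:
drive_tool(rows=[[50,0,0,0,0,0,0],[50,0,0,0,0,0,0]])

```text
time_s: 15.67
tcp_pos: [0.4333, 0.1834, 0.0475]
ee_rot: [[0.999, -0.048, 0.001], [-0.048, -0.999, 0.0], [0.001, -0.0, -1.0]]
wrist_force: [-0.3, -0.2, 2.9]
gripper_width: 0.677
gripper_force: 30.0
```

Call:
drive_tool(rows=[[50,0,0,20,0,0,0],[50,0,0,40,0,0,0],[50,0,0,40,0,0,0],[50,0,0,40,0,0,0],[50,5,-8,25,0,0,0]])

```text
time_s: 16.08
tcp_pos: [0.439, 0.1765, 0.2164]
ee_rot: [[0.999, -0.046, 0.005], [-0.046, -0.999, 0.003], [0.005, -0.004, -1.0]]
wrist_force: [1.4, 1.3, -0.2]
gripper_width: 0.678
gripper_force: 30.0
```

Call:
drive_tool(rows=[[50,20,-30,0,0,0,0],[50,21,-32,0,0,0,0],[50,21,-32,0,0,0,0],[50,21,-32,0,0,0,0],[50,21,-32,0,0,0,0]])

```text
time_s: 16.5
tcp_pos: [0.5425, 0.0157, 0.2119]
ee_rot: [[0.999, -0.047, -0.0], [-0.047, -0.999, 0.0], [-0.0, -0.0, -1.0]]
wrist_force: [0.2, 1.3, 0.6]
gripper_width: 0.678
gripper_force: 30.0
```

Call:
drive_tool(rows=[[50,21,-32,0,0,0,0],[50,21,-32,0,0,0,0],[50,21,-32,0,0,0,0],[50,20,-29,0,0,0,0],[50,11.7,-15.8,0,0,0,0]])

```text
time_s: 16.92
tcp_pos: [0.6379, -0.1268, 0.2108]
ee_rot: [[0.999, -0.051, -0.001], [-0.051, -0.999, -0.0], [-0.001, 0.0, -1.0]]
wrist_force: [0.1, 0.6, -0.8]
gripper_width: 0.68
gripper_force: 30.0
```

Call:
drive_tool(rows=[[50,0,0,0,0,0,0],[50,0,0,0,0,0,0],[50,0,0,0,0,0,0]])

```text
time_s: 17.17
tcp_pos: [0.6362, -0.1232, 0.2114]
ee_rot: [[0.999, -0.048, -0.001], [-0.048, -0.999, 0.0], [-0.001, -0.0, -1.0]]
wrist_force: [0.9, -1.0, -0.6]
gripper_width: 0.682
gripper_force: 30.0
```

```bash
cat >> h.py <<'E'
def held(c,zfoot,x=.637,y=-.1234):
    # fit axis from the tapered body below the fingers
    P=cloud(c);Q=P[(np.hypot(P[:,0]-x,P[:,1]-y)<.036)&(P[:,2]>zfoot+.006)&(P[:,2]<zfoot+.046)]
    rad=lambda z:.0175+(z-zfoot)*.008/.048
    f=lambda q:np.hypot(Q[:,0]-q[0],Q[:,1]-q[1])-rad(Q[:,2])
    r=least_squares(f,[x,y],loss="soft_l1",f_scale=.002);print("held",len(Q),np.round(r.x,4),np.round(np.median(abs(r.fun)),4))
E
python3 - <<'E'
from h import *
for n in ["top","scene"]:
    c=capture(n);s=sense();print(s["tcp_pos"]);held(c,s["tcp_pos"][2]-.0475)
print(s["gripper_width"],s["gripper_force"])
E
```

```text
[ 0.63617804 -0.12277167  0.21187692]
held 127 [ 0.634  -0.1208] 0.0013
[ 0.63625674 -0.12255134  0.21219927]
held 177 [ 0.6357 -0.123 ] 0.0016
0.6782782529557747 29.99960025175824
```

Call:
drive_tool(rows=[[50,0.8,-0.6,-20,0,0,0],[50,0,0,-16,0,0,0],[50,0,0,-14,0,0,0],[50,0,0,-12,0,0,0],[50,0,0,0,0,0,0]])

```text
time_s: 17.68
tcp_pos: [0.6354, -0.1227, 0.1475]
ee_rot: [[0.999, -0.047, -0.005], [-0.047, -0.999, 0.001], [-0.005, -0.001, -1.0]]
wrist_force: [0.3, -0.5, -2.2]
gripper_width: 0.676
gripper_force: 30.0
```

Call:
drive_tool(rows=[[50,0,0,-8,0,0,0],[50,0,0,-7,0,0,0],[50,0,0,-4,0,0,0],[50,0,0,-2,0,0,0],[50,0,0,0,0,0,0]])

```text
time_s: 18.1
tcp_pos: [0.6374, -0.1241, 0.1287]
ee_rot: [[0.999, -0.048, -0.001], [-0.048, -0.999, 0.0], [-0.001, 0.0, -1.0]]
wrist_force: [0.2, 0.4, -0.1]
gripper_width: 0.681
gripper_force: 30.0
```

Call:
drive_tool(rows=[[50,0,0,-2,0,0,0],[50,0,0,-1,0,0,0],[50,0,0,0,0,0,0]])

```text
time_s: 18.35
tcp_pos: [0.6376, -0.1242, 0.1261]
ee_rot: [[0.999, -0.048, 0.0], [-0.048, -0.999, 0.0], [0.0, -0.0, -1.0]]
wrist_force: [-0.3, -0.1, -0.3]
gripper_width: 0.677
gripper_force: 30.0
```

Call:
drive_tool(rows=[[80,0,0,0,0,0,0],[90,0,0,0,0,0,0],[95,0,0,0,0,0,0],[95,0,0,0,0,0,0]])

```text
time_s: 18.68
tcp_pos: [0.6377, -0.1242, 0.1263]
ee_rot: [[0.999, -0.048, 0.0], [-0.048, -0.999, -0.0], [0.0, 0.0, -1.0]]
wrist_force: [-0.3, -0.1, 0.1]
gripper_width: 0.89
gripper_force: 0.0
```

Call:
drive_tool(rows=[[95,0,0,10,0,0,0],[100,0,0,30,0,0,0],[100,0,0,40,0,0,0],[100,0,20,0,0,0,0],[100,0,40,0,0,0,0.05]])

```text
time_s: 19.1
tcp_pos: [0.6394, -0.0666, 0.2106]
ee_rot: [[1.0, -0.002, 0.008], [-0.002, -1.0, -0.0], [0.008, 0.0, -1.0]]
wrist_force: [0.6, 1.4, -1.7]
gripper_width: 0.999
gripper_force: 0.0
```

Call:
drive_tool(rows=[[100,-10,39,0,0,0,0.05],[100,-10,39,0,0,0,0.05],[100,-10,39,0,0,0,0.05],[100,-10,39,0,0,0,0.05],[100,-10,39,0,0,0,0]])

```text
time_s: 19.52
tcp_pos: [0.5871, 0.1327, 0.2073]
ee_rot: [[0.979, 0.203, 0.001], [0.203, -0.979, 0.0], [0.002, -0.0, -1.0]]
wrist_force: [1.8, -0.1, -0.4]
gripper_width: 1.001
gripper_force: 0.0
```

```bash
python3 - <<'E'
from h import *
for n in ["top","scene"]:
    c=capture(n);pots(c);stack(c)
save(c,"s3")
print(sense()["tcp_pos"])
E
```

```text
pot 0 None
pot 0 None
pot 52 [0.5426 0.3532 0.0282]
stack top 0.1501 0.1553 142 [ 0.6375 -0.1231  0.0284]
pot 0 None
pot 0 None
pot 108 [0.5431 0.3547 0.0284]
stack top 0.1481 0.1512 152 [ 0.6379 -0.1232  0.0284]
[0.58668529 0.13585388 0.20730018]
```

Call:
drive_tool(rows=[[100,-6,31,0,0,0,0],[100,-6,31,0,0,0,0],[100,-6,31,0,0,0,0],[100,-6,31,0,0,0,0],[100,-6,31,0,0,0,0]])

```text
time_s: 20.03
tcp_pos: [0.5576, 0.2868, 0.2071]
ee_rot: [[0.98, 0.2, 0.001], [0.2, -0.98, 0.0], [0.001, -0.0, -1.0]]
wrist_force: [1.1, 0.3, 0.6]
gripper_width: 0.999
gripper_force: 0.0
```

Call:
drive_tool(rows=[[100,-6,31,-20,0,0,0],[100,-7,30,-30,0,0,0],[100,0,0,-30,0,0,0],[100,0,0,-25,0,0,0],[100,0,0,0,0,0,0]])

```text
time_s: 20.45
tcp_pos: [0.5418, 0.3437, 0.0964]
ee_rot: [[0.98, 0.2, -0.009], [0.2, -0.98, -0.007], [-0.01, 0.005, -1.0]]
wrist_force: [-0.1, -1.0, -1.1]
gripper_width: 1.002
gripper_force: 0.0
```

Call:
drive_tool(rows=[[100,0,0,0,0,0,0],[100,0,0,0,0,0,0],[100,0,0,0,0,0,0]])

```text
time_s: 20.7
tcp_pos: [0.5464, 0.3465, 0.1049]
ee_rot: [[0.98, 0.2, 0.004], [0.2, -0.98, 0.003], [0.004, -0.002, -1.0]]
wrist_force: [-0.5, -0.0, 0.1]
gripper_width: 0.996
gripper_force: 0.0
```

```bash
python3 - <<'E'
from h import *
for n in ["top","scene"]:
    c=capture(n);pots(c)
print(sense()["tcp_pos"])
E
```

```text
pot 0 None
pot 0 None
pot 56 [0.5425 0.3537 0.0282]
pot 0 None
pot 0 None
pot 114 [0.5434 0.3547 0.0284]
[0.54593922 0.34632499 0.10436494]
```

Call:
drive_tool(rows=[[100,-2.9,7.9,0,0,0,0],[100,0,0,-20,0,0,0],[100,0,0,-22,0,0,0],[100,0,0,-13.5,0,0,0],[100,0,0,0,0,0,0]])

```text
time_s: 21.22
tcp_pos: [0.54, 0.3529, 0.0437]
ee_rot: [[0.98, 0.2, -0.004], [0.2, -0.98, -0.004], [-0.005, 0.003, -1.0]]
wrist_force: [-0.2, 0.2, -1.1]
gripper_width: 1.002
gripper_force: 0.0
```

Call:
drive_tool(rows=[[80,0,0,0,0,0,0],[50,0,0,0,0,0,0],[50,0,0,0,0,0,0],[50,0,0,0,0,0,0],[50,0,0,0,0,0,0]])

```text
time_s: 21.63
tcp_pos: [0.5423, 0.3543, 0.0476]
ee_rot: [[0.98, 0.201, 0.001], [0.201, -0.98, 0.001], [0.002, -0.001, -1.0]]
wrist_force: [-0.1, 0.2, 0.0]
gripper_width: 0.703
gripper_force: 0.2
```

Call:
drive_tool(rows=[[50,0,0,0,0,0,0],[50,0,0,0,0,0,0],[50,0,0,0,0,0,0]])

```text
time_s: 21.88
tcp_pos: [0.5424, 0.3542, 0.0475]
ee_rot: [[0.98, 0.201, 0.001], [0.201, -0.98, 0.001], [0.002, -0.001, -1.0]]
wrist_force: [-0.6, 0.6, 3.9]
gripper_width: 0.692
gripper_force: 30.0
```

Call:
drive_tool(rows=[[50,0,0,20,0,0,0],[50,0,0,40,0,0,0],[50,0,0,41,0,0,0],[50,0,0,41,0,0,0],[50,0,0,41,0,0,0]])

```text
time_s: 22.3
tcp_pos: [0.5413, 0.3534, 0.2309]
ee_rot: [[0.98, 0.201, -0.001], [0.201, -0.98, -0.001], [-0.001, 0.0, -1.0]]
wrist_force: [1.6, 1.0, -0.7]
gripper_width: 0.69
gripper_force: 30.0
```

Call:
drive_tool(rows=[[50,3,-15,4,0,0,0],[50,7,-35,0,0,0,-0.05],[50,7,-35,0,0,0,-0.05],[50,7,-35,0,0,0,-0.05],[50,7,-35,0,0,0,-0.05]])

```text
time_s: 22.72
tcp_pos: [0.5725, 0.1973, 0.2328]
ee_rot: [[1.0, 0.0, -0.001], [0.0, -1.0, -0.0], [-0.001, 0.0, -1.0]]
wrist_force: [1.2, -0.2, -0.8]
gripper_width: 0.685
gripper_force: 30.0
```

Call:
drive_tool(rows=[[50,7,-35,0,0,0,-0.05],[50,7,-35,0,0,0,0],[50,7,-35,0,0,0,0],[50,7,-35,0,0,0,0],[50,7,-35,0,0,0,0]])

```text
time_s: 23.13
tcp_pos: [0.6075, 0.022, 0.2328]
ee_rot: [[0.999, -0.048, -0.001], [-0.048, -0.999, 0.0], [-0.001, -0.0, -1.0]]
wrist_force: [0.1, 0.4, -0.5]
gripper_width: 0.681
gripper_force: 30.0
```

Call:
drive_tool(rows=[[50,7,-35,0,0,0,0],[50,7,-35,0,0,0,0],[50,7,-35,0,0,0,0],[50,7,-28,0,0,0,0],[50,1,-14,0,0,0,0]])

```text
time_s: 23.55
tcp_pos: [0.6369, -0.1265, 0.2322]
ee_rot: [[0.999, -0.051, -0.001], [-0.051, -0.999, -0.0], [-0.001, 0.0, -1.0]]
wrist_force: [0.1, -0.4, -1.0]
gripper_width: 0.686
gripper_force: 30.0
```

Call:
drive_tool(rows=[[50,0,0,0,0,0,0],[50,0,0,0,0,0,0],[50,0,0,0,0,0,0],[50,0,0,0,0,0,0]])

```text
time_s: 23.88
tcp_pos: [0.6368, -0.1218, 0.2335]
ee_rot: [[0.999, -0.046, -0.0], [-0.046, -0.999, 0.0], [-0.0, -0.0, -1.0]]
wrist_force: [0.5, -0.3, 0.3]
gripper_width: 0.691
gripper_force: 30.0
```

```bash
python3 - <<'E'
from h import *
for n in ["top","scene"]:
    c=capture(n);s=sense();print(s["tcp_pos"]);held(c,s["tcp_pos"][2]-.0475)
print(s["gripper_width"],s["gripper_force"])
E
```

```text
[ 0.63683957 -0.12175422  0.23363639]
held 129 [ 0.6345 -0.1202] 0.0016
[ 0.63688972 -0.12182265  0.23366608]
held 166 [ 0.6366 -0.1224] 0.0014
0.6901745101465848 29.99845141544938
```

Call:
drive_tool(rows=[[50,0.3,-1.4,-20,0,0,0],[50,0,0,-16,0,0,0],[50,0,0,-14,0,0,0],[50,0,0,-12,0,0,0],[50,0,0,0,0,0,0]])

```text
time_s: 24.4
tcp_pos: [0.6354, -0.1233, 0.1686]
ee_rot: [[0.999, -0.047, -0.006], [-0.047, -0.999, 0.001], [-0.006, -0.001, -1.0]]
wrist_force: [-0.5, -0.4, -1.5]
gripper_width: 0.688
gripper_force: 30.0
```

Call:
drive_tool(rows=[[50,0,0,-8,0,0,0],[50,0,0,-7,0,0,0],[50,0,0,-4,0,0,0],[50,0,0,-2,0,0,0],[50,0,0,0,0,0,0]])

```text
time_s: 24.82
tcp_pos: [0.6371, -0.1245, 0.1501]
ee_rot: [[0.999, -0.048, -0.001], [-0.048, -0.999, 0.0], [-0.001, 0.0, -1.0]]
wrist_force: [1.2, 0.8, -0.0]
gripper_width: 0.688
gripper_force: 30.0
```

Call:
drive_tool(rows=[[50,0,0,-2,0,0,0],[50,0,0,0,0,0,0]])

```text
time_s: 24.98
tcp_pos: [0.6373, -0.1246, 0.1486]
ee_rot: [[0.999, -0.048, 0.0], [-0.048, -0.999, 0.0], [0.0, -0.0, -1.0]]
wrist_force: [0.5, -0.1, 0.0]
gripper_width: 0.684
gripper_force: 30.0
```

Call:
drive_tool(rows=[[50,0,0,-1,0,0,0],[80,0,0,0,0,0,0],[90,0,0,0,0,0,0],[95,0,0,0,0,0,0],[95,0,0,0,0,0,0]])

```text
time_s: 25.4
tcp_pos: [0.6373, -0.1246, 0.1477]
ee_rot: [[0.999, -0.048, 0.0], [-0.048, -0.999, -0.0], [0.0, 0.0, -1.0]]
wrist_force: [0.0, -0.1, -1.0]
gripper_width: 0.893
gripper_force: 0.0
```

Call:
drive_tool(rows=[[95,0,0,10,0,0,0],[95,0,0,30,0,0,0],[95,0,0,40,0,0,0],[60,-37,0,0,0,0,0],[45,-37,3,0,0,0,0]])

```text
time_s: 25.82
tcp_pos: [0.5657, -0.1218, 0.2311]
ee_rot: [[0.999, -0.048, 0.008], [-0.048, -0.999, -0.0], [0.008, -0.0, -1.0]]
wrist_force: [-0.9, 0.3, -1.0]
gripper_width: 0.865
gripper_force: 0.0
```

Call:
drive_tool(rows=[[45,-37,2,0,0,0,0],[45,0,0,0,0,0,0],[45,0,0,0,0,0,0],[45,0,0,0,0,0,0]])

```text
time_s: 26.15
tcp_pos: [0.5271, -0.1196, 0.2289]
ee_rot: [[0.999, -0.047, 0.003], [-0.047, -0.999, -0.0], [0.003, 0.0, -1.0]]
wrist_force: [0.2, 0.2, -0.0]
gripper_width: 0.579
gripper_force: 0.0
```

```bash
python3 - <<'E'
from h import *
print(sense()["tcp_pos"])
for n in ["top","scene"]:
    c=capture(n);stack(c);save(c,n+"4")
    for r in masks_of("pot1_mid",c)[:5]:print(n,round(r["p"],2),np.round(r["xy"]),r["region"].sum())
    P=cloud(c);Q=P[(abs(P[:,1]+.117)<.012)&(P[:,0]>.51)&(P[:,0]<.545)&(P[:,2]>.02)&(P[:,2]<.1)];print("pad",np.round(np.median(Q,0),4) if len(Q) else 0,len(Q))
E
```

```text
[ 0.52710475 -0.11964281  0.22891995]Traceback (most recent call last):
  File "<stdin>", line 4, in <module>
  File "h.py", line 29, in stack
    zt=np.percentile(Q[:,2],97);R=Q[Q[:,2]>zt-.012]
    return _quantile_unchecked(
        a, q, axis, out, overwrite_input, method, keepdims, weights)
    return _ureduce(a,
                    func=_quantile_ureduce_func,
    ...<5 lines>...
                    overwrite_input=overwrite_input,
                    method=method)
    r = func(a, **kwargs)
    result = _quantile(arr,
                       quantiles=q,
    ...<2 lines>...
                       out=out,
                       weights=wgt)
    slices_having_nans = np.isnan(arr[-1, ...])
                                  ~~~^^^^^^^^^
IndexError: index -1 is out of bounds for axis 0 with size 0
```

Top is blocked by the arm; I'll use the scene camera.

```bash
python3 - <<'E'
from h import *
c=capture("scene");stack(c);save(c,"scene4")
for r in masks_of("pot1_mid",c)[:5]:print(round(r["p"],2),np.round(r["xy"]),r["region"].sum())
P=cloud(c);Q=P[(abs(P[:,1]+.117)<.012)&(P[:,0]>.51)&(P[:,0]<.545)&(P[:,2]>.02)&(P[:,2]<.1)];print("pad",np.round(np.median(Q,0),4) if len(Q) else 0,len(Q))
E
```

```text
stack top 0.1698 0.1743 165 [ 0.6374 -0.1235  0.0284]
0.69 [243. 247.] 159
pad [ 0.5271 -0.1141  0.0457] 57
```

View pics/scene4.png

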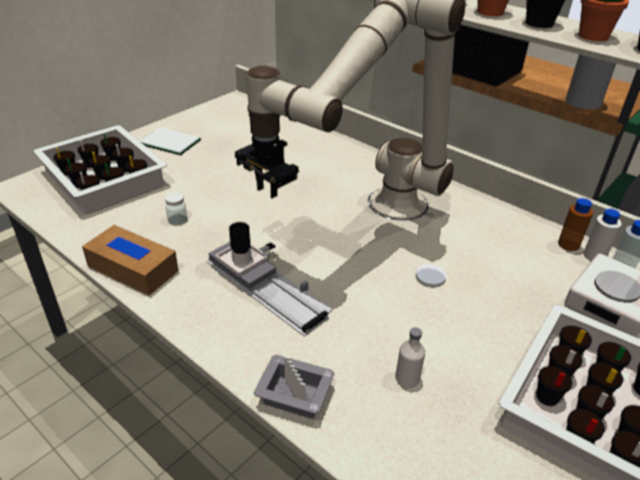

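All three pots are in one stack at (240,240), with the top at 0.170 m as expected. No other loose pots remain, and the lever is down at (268,247). Next I'll pinch the pad and lift it.

Call:
drive_tool(rows=[[45,0,1.5,-36,0,0,0],[45,0,0,-36,0,0,0],[45,0,0,-36,0,0,0],[45,0,0,-36,0,0,0],[45,0,0,-20,0,0,0]])

```text
time_s: 26.72
tcp_pos: [0.5246, -0.118, 0.0591]
ee_rot: [[0.999, -0.049, -0.006], [-0.049, -0.999, 0.0], [-0.006, 0.0, -1.0]]
wrist_force: [-0.9, 0.2, 0.3]
gripper_width: 0.45
gripper_force: 0.0
```

Call:
drive_tool(rows=[[45,0,0,-10,0,0,0],[45,0,0,0,0,0,0],[45,0,0,0,0,0,0]])

```text
time_s: 26.97
tcp_pos: [0.5274, -0.1181, 0.0537]
ee_rot: [[0.999, -0.047, 0.001], [-0.047, -0.999, -0.0], [0.001, 0.0, -1.0]]
wrist_force: [0.5, -0.6, 0.3]
gripper_width: 0.446
gripper_force: 0.0
```

Call:
drive_tool(rows=[[45,0,0,-10,0,0,0],[45,0,0,-8,0,0,0],[45,0,0,-5,0,0,0],[45,0,0,0,0,0,0],[45,0,0,0,0,0,0]])

```text
time_s: 27.38
tcp_pos: [0.5262, -0.1181, 0.0305]
ee_rot: [[0.999, -0.048, -0.0], [-0.048, -0.999, -0.0], [-0.0, 0.0, -1.0]]
wrist_force: [0.1, 0.6, 0.8]
gripper_width: 0.449
gripper_force: 0.0
```

Call:
drive_tool(rows=[[20,0,0,0,0,0,0],[15,0,0,0,0,0,0],[15,0,0,0,0,0,0],[15,0,0,0,0,0,0],[15,0,0,0,0,0,0]])

```text
time_s: 27.8
tcp_pos: [0.5265, -0.118, 0.0309]
ee_rot: [[0.999, -0.048, 0.001], [-0.048, -0.999, -0.0], [0.001, -0.0, -1.0]]
wrist_force: [0.4, -0.1, 1.7]
gripper_width: 0.292
gripper_force: 30.0
```

Pinched (width 0.29 × 87 ≈ 25.5 mm). Now I'll lift along the arc.

Call:
drive_tool(rows=[[15,0,0,5,0,0,0],[15,0.3,0,6,0,0,0],[15,1,0,6,0,0,0],[15,1.6,0,6,0,0,0],[15,2.4,0,6,0,0,0]])

```text
time_s: 28.22
tcp_pos: [0.5309, -0.118, 0.0594]
ee_rot: [[0.999, -0.048, -0.002], [-0.048, -0.999, 0.0], [-0.002, -0.0, -1.0]]
wrist_force: [2.6, -1.0, -9.8]
gripper_width: 0.296
gripper_force: 30.0
```

Call:
drive_tool(rows=[[15,1.6,0,3,0,0,0],[15,0,0,2,0,0,0],[15,0,0,0,0,0,0],[15,0,0,0,0,0,0]])

```text
time_s: 28.55
tcp_pos: [0.5336, -0.118, 0.0649]
ee_rot: [[0.999, -0.048, 0.001], [-0.048, -0.999, -0.0], [0.001, 0.0, -1.0]]
wrist_force: [3.5, -2.1, -6.2]
gripper_width: 0.294
gripper_force: 30.0
```

```bash
python3 - <<'E'
from h import *
c=capture("scene");print(sense()["tcp_pos"],sense()["wrist_force"]);stack(c)
i=c["frame"][180:320,180:360,::-1];cv2.imwrite("pics/s5.png",cv2.resize(i,None,fx=4,fy=4))
E
```

```text
[ 0.53366235 -0.11804826  0.06494374] [ 2.8497554  -0.57895564 -6.41223721]
stack top 0.1697 0.1743 160 [ 0.6376 -0.1229  0.0288]
```

View pics/s5.png

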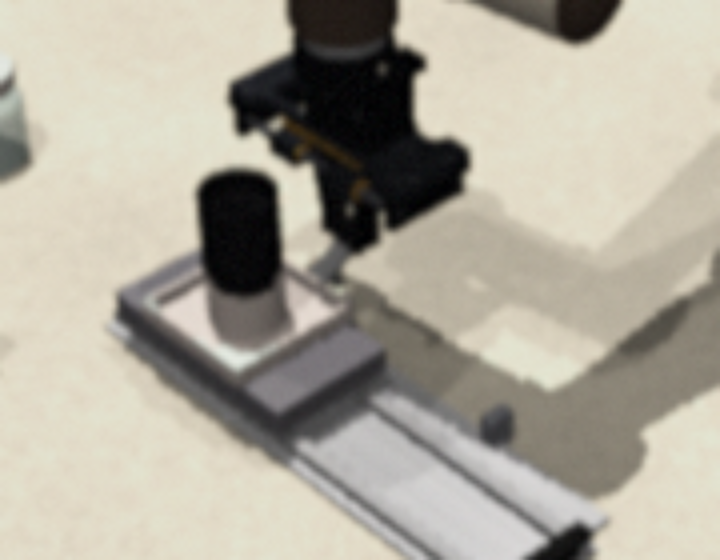

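Call:
drive_tool(rows=[[15,0.1,3,0,0,0,0],[15,0.3,6,0,0,0,0],[15,0.5,10,0,0,0,0],[15,0.5,10,0,0,0,0],[15,0.5,10,0,0,0,0]])

```text
time_s: 29.02
tcp_pos: [0.5358, -0.078, 0.0649]
ee_rot: [[0.999, -0.047, 0.002], [-0.047, -0.999, -0.0], [0.002, -0.0, -1.0]]
wrist_force: [3.7, -2.3, -5.2]
gripper_width: 0.293
gripper_force: 30.0
```

Call:
drive_tool(rows=[[15,0.5,10,0,0,0,0],[15,0.5,10,0,0,0,0],[15,0.5,10,0,0,0,0],[15,0.5,10,0,0,0,0],[15,0.5,10,0,0,0,0]])

```text
time_s: 29.43
tcp_pos: [0.5385, -0.0276, 0.0649]
ee_rot: [[0.999, -0.047, 0.002], [-0.047, -0.999, 0.0], [0.002, -0.0, -1.0]]
wrist_force: [5.7, -1.8, -5.3]
gripper_width: 0.288
gripper_force: 30.0
```

```bash
python3 - <<'E'
from h import *
c=capture("scene");print(sense()["tcp_pos"],sense()["wrist_force"])
P=cloud(c);Q=P[(P[:,0]>.59)&(P[:,0]<.69)&(P[:,1]>-.2)&(P[:,1]<.15)&(P[:,2]>.158)&(P[:,2]<.176)]
print(len(Q),ringfit(Q) if len(Q) else 0)
E
```

```text
[ 0.53856984 -0.02601759  0.06487776] [ 4.5968191  -0.13949166 -5.48167904]
167 [ 0.64299811 -0.0325634   0.02840357]
```

Carriage and stack are following. About 108 mm to go.

Call:
drive_tool(rows=[[15,0.4,6,0,0,0,0],[15,0.5,10,0,0,0,0],[15,0.5,10,0,0,0,0],[15,0.5,10,0,0,0,0],[15,0.5,10,0,0,0,0]])

```text
time_s: 29.9
tcp_pos: [0.541, 0.0182, 0.0649]
ee_rot: [[0.999, -0.047, 0.002], [-0.047, -0.999, 0.0], [0.002, -0.0, -1.0]]
wrist_force: [6.1, -2.3, -5.7]
gripper_width: 0.292
gripper_force: 30.0
```

Call:
drive_tool(rows=[[15,0.5,10,0,0,0,0],[15,0.5,10,0,0,0,0],[15,0.5,10,0,0,0,0],[15,0.5,10,0,0,0,0],[15,0.5,10,0,0,0,0]])

```text
time_s: 30.32
tcp_pos: [0.5437, 0.0683, 0.0649]
ee_rot: [[0.999, -0.047, 0.003], [-0.047, -0.999, 0.0], [0.003, -0.001, -1.0]]
wrist_force: [6.7, -2.6, -6.9]
gripper_width: 0.293
gripper_force: 30.0
```

Call:
drive_tool(rows=[[15,0.3,6,0,0,0,0],[15,0.2,4,0,0,0,0],[15,0,0,0,0,0,0],[15,0,0,0,0,0,0]])

```text
time_s: 30.65
tcp_pos: [0.5442, 0.0788, 0.0649]
ee_rot: [[0.999, -0.046, 0.003], [-0.046, -0.999, 0.001], [0.003, -0.002, -1.0]]
wrist_force: [7.1, 0.8, -4.9]
gripper_width: 0.288
gripper_force: 30.0
```

Call:
drive_tool(rows=[[15,0.1,3,0,0,0,0],[15,0.1,3,0,0,0,0],[15,0,0,0,0,0,0]])

```text
time_s: 30.9
tcp_pos: [0.5441, 0.0814, 0.0647]
ee_rot: [[0.999, -0.046, 0.001], [-0.046, -0.999, -0.004], [0.001, 0.004, -1.0]]
wrist_force: [9.3, -10.6, -6.6]
gripper_width: 0.293
gripper_force: 30.0
```

```bash
python3 - <<'E'
from h import *
c=capture("scene");print(sense()["tcp_pos"],sense()["wrist_force"])
P=cloud(c);Q=P[(P[:,0]>.59)&(P[:,0]<.69)&(P[:,1]>-.2)&(P[:,1]<.15)&(P[:,2]>.158)&(P[:,2]<.176)]
print(len(Q),ringfit(Q) if len(Q) else 0)
E
```

```text
[0.54405184 0.08138264 0.0646824 ] [  8.91714536 -10.56761838  -7.20110935]
185 [0.64876467 0.07574115 0.02845842]
```

Call:
drive_tool(rows=[[45,0,-2,0,0,0,0],[45,0,0,0,0,0,0],[45,0,0,0,0,0,0],[45,0,0,18,0,0,0],[45,0,0,20,0,0,0]])

```text
time_s: 31.37
tcp_pos: [0.5412, 0.0811, 0.1019]
ee_rot: [[0.999, -0.047, -0.005], [-0.047, -0.999, -0.002], [-0.005, 0.002, -1.0]]
wrist_force: [-0.1, 0.9, -0.1]
gripper_width: 0.442
gripper_force: 0.0
```

Call:
drive_tool(rows=[[0,0,-1,0,0,0,0],[0,0,0,0,0,0,0],[0,0,0,0,0,0,0],[0,0,0,0,0,0,0],[0,0,0,0,0,0,0]])

```text
time_s: 31.78
tcp_pos: [0.5423, 0.0799, 0.1016]
ee_rot: [[0.999, -0.048, -0.002], [-0.048, -0.999, -0.001], [-0.002, 0.001, -1.0]]
wrist_force: [-0.0, -0.5, 0.3]
gripper_width: 0.158
gripper_force: 0.0
```

```bash
python3 - <<'E'
from h import *
c=capture("scene");s=sense();print(s["tcp_pos"],s["wrist_force"],s["gripper_width"])
P=cloud(c);Q=P[(P[:,0]>.59)&(P[:,0]<.69)&(P[:,1]>-.2)&(P[:,1]<.15)&(P[:,2]>.158)&(P[:,2]<.176)]
print(len(Q),ringfit(Q) if len(Q) else 0)
Q=P[(abs(P[:,1]-.082)<.013)&(P[:,0]>.53)&(P[:,0]<.56)&(P[:,2]>.03)&(P[:,2]<.095)];print(len(Q),np.round(np.median(Q,0),4),Q.max(0))
E
```

```text
[0.54251332 0.0798511  0.10171264] [-0.78873077  0.42156046 -0.88583917] 0.11354810293412212
194 [0.6489382  0.07628164 0.02819327]
88 [0.5468 0.0839 0.0745] [0.55998226 0.09487539 0.08693818]
```

Lever is up, the carriage is at the buffer end, and the stack is intact. Now I'll press the lever down.

Call:
drive_tool(rows=[[0,0,1.5,0,0,0,0],[0,0,0,0,0,0,0],[0,-2,0,-16,0,0,0],[0,-1,0,-10,0,0,0],[0,-1,0,-10,0,0,0]])

```text
time_s: 32.25
tcp_pos: [0.538, 0.0811, 0.0656]
ee_rot: [[0.999, -0.048, -0.002], [-0.048, -0.999, -0.001], [-0.002, 0.001, -1.0]]
wrist_force: [-1.6, -0.2, 3.0]
gripper_width: 0.006
gripper_force: 1.3
```

Call:
drive_tool(rows=[[0,0,0,-8,0,0,0],[0,0,0,-8,0,0,0],[0,0,0,-5,0,0,0],[0,0,0,-4,0,0,0],[0,0,0,0,0,0,0]])

```text
time_s: 32.67
tcp_pos: [0.539, 0.0814, 0.0406]
ee_rot: [[0.999, -0.048, -0.001], [-0.048, -0.999, -0.0], [-0.001, 0.0, -1.0]]
wrist_force: [-0.0, 0.4, 0.2]
gripper_width: 0.003
gripper_force: 0.0
```

Call:
drive_tool(rows=[[0,0,0,-3,0,0,0],[0,0,0,-2,0,0,0],[0,0,0,0,0,0,0],[0,0,0,0,0,0,0]])

```text
time_s: 33.0
tcp_pos: [0.5399, 0.0816, 0.0393]
ee_rot: [[0.999, -0.047, 0.002], [-0.047, -0.999, 0.0], [0.002, -0.0, -1.0]]
wrist_force: [-5.1, 0.1, 16.0]
gripper_width: 0.005
gripper_force: 7.9
```

The press stopped at the same height as before, with a firm 16 N. I'll retreat and check.

Call:
drive_tool(rows=[[0,0,0,40,0,0,0],[0,0,0,40,0,0,0],[0,0,0,40,0,0,0],[0,-20,-30,30,0,0,0],[0,-30,-20,0,0,0,0]])

```text
time_s: 33.42
tcp_pos: [0.4974, 0.0358, 0.1899]
ee_rot: [[0.999, -0.046, 0.016], [-0.046, -0.999, 0.003], [0.016, -0.004, -1.0]]
wrist_force: [0.2, -0.1, 0.6]
gripper_width: 0.003
gripper_force: 0.0
```

Call:
drive_tool(rows=[[0,-20,-35,0,0,0,0],[0,-20,-35,0,0,0,0],[0,0,-35,0,0,0,0],[0,0,0,0,0,0,0],[0,0,0,0,0,0,0]])

```text
time_s: 33.83
tcp_pos: [0.4515, -0.0716, 0.1837]
ee_rot: [[0.999, -0.051, 0.002], [-0.051, -0.999, 0.0], [0.002, -0.0, -1.0]]
wrist_force: [0.3, 0.4, 0.1]
gripper_width: 0.001
gripper_force: 0.0
```

```bash
python3 - <<'E'
from h import *
c=capture("scene");s=sense();print(s["tcp_pos"],s["wrist_force"])
P=cloud(c);Q=P[(P[:,0]>.59)&(P[:,0]<.69)&(P[:,1]>-.2)&(P[:,1]<.15)&(P[:,2]>.158)&(P[:,2]<.176)]
print(len(Q),ringfit(Q),np.percentile(Q[:,2],95))
Q=P[(abs(P[:,1]-.082)<.013)&(P[:,0]>.52)&(P[:,0]<.555)&(P[:,2]>.02)&(P[:,2]<.095)];print(len(Q),np.round(np.median(Q,0),4),Q.max(0))
i=c["frame"][180:340,200:400,::-1];cv2.imwrite("pics/s6.png",cv2.resize(i,None,fx=3.7,fy=3.7))
E
```

```text
[ 0.45175608 -0.07063527  0.18350289] [ 0.51645986  0.16703726 -1.22755234]
188 [0.64876518 0.07608019 0.02845656] 0.1715774795138699
70 [0.5396 0.0839 0.0449] [0.55495848 0.09461513 0.05465507]
```

View pics/s6.png

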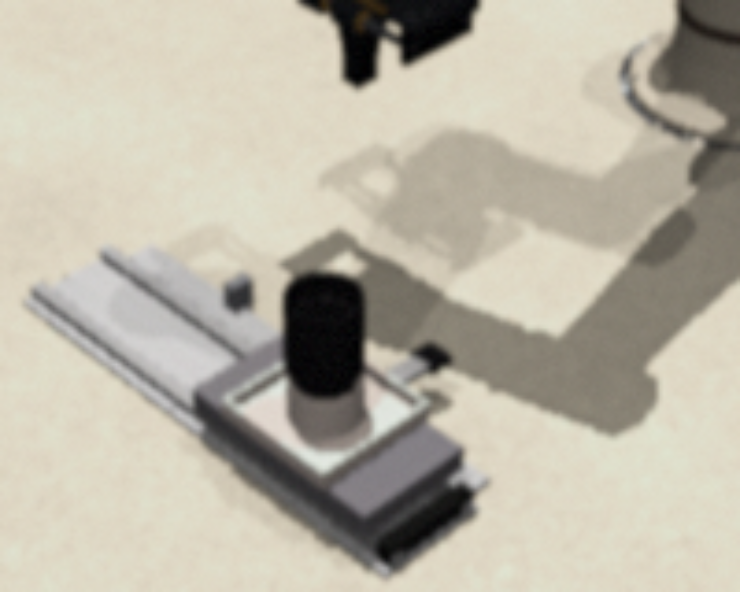

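The carriage is against the buffer, with the stack upright at crop (325,340). The lever is level-down at (430,355), and the gripper is clear.

```bash
python3 -c "
from station import finish_job
print(finish_job())"
```

```text
the job is handed in; nothing more can be done
None
```

I've handed in the job: all three empty pots are nested upright in the carriage's holder, the carriage is locked at the buffer end, and the bottle, jar and dish were left alone. The hand-in returned no verdict, so this rests on my last camera check.

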